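# Hold a reference cell in the light path of a bench photometer

## Robot

A 7-joint arm with a two-finger parallel gripper is mounted at the origin on the work surface. World frame = base frame: x ahead of the robot, y to its left, z up, the work surface at z = 0. Lengths are in m, angles in rad, forces in N, time in s.
With the tool pointing down it reaches from about 0.4 to 0.85 m from the base axis. Payload 4.5 kg.
Tool frame: the origin (TCP) lies midway between the tips of the shut fingers; the grasp point (between the pads) lies 19 mm behind it; z points along the fingers, y is the direction in which the jaws open and shut (so a half turn about z gives the same grasp; the last joint's range is limited). The gripper opens to 88 mm and grips with 3 to 60 N. Pads are 18 mm wide; open, the fingers measure 123 mm over their backs; the gripper's body (75 mm by 187 mm) begins 45 mm behind the grasp point.
Start: joints at [1.246, 0.689, -0.195, 1.565, 0.157, 0.902, -0.215], TCP at [0.22, -0.585, 0.207] pointing down, gripper open.
Joint ranges: [-3.01, 3.01], [-0.46, 2.08], [-1.47, 1.51], [0.13, 2.56], [-1, 4.14], [0.04, 2.09], [-2.66, 2.66]. Speed limits (rad/s): [2.57, 2.57, 3.14, 3.14, 3.14, 3.14, 3.14].

## Interface

Orientations are given as a unit quaternion [x, y, z, w].
In Python, from plant import r gives the robot as it stands. The module is installed in compiled form; this text tells all that it offers.
- The arm moves only by the tool carry_out, never from a script. Its argument "commands" is a list of rows, each a list of 6 numbers: the shift along the tool's x, y, z in m, then the turn, a rotation vector about the tool's x, y, z in degrees. In form: [[dx, dy, dz, wx, wy, wz], ...]. A call has 1 to 12 rows; each row is the pose to reach, as a shift and turn from the pose commanded when the call began, along the tool's axes at that moment; what a row does not reach only later rows make up. A row lasts 1/10 s, in which the tool goes at most 50 mm and 8.59 degrees, less where a joint would pass 70% of its speed; a pose out of reach is approached as far as the arm can. A call with a gripper value outside its range is refused whole. "fingers" is the closure in counts, from 0 (fully open) to 255 (shut), set as the call begins (left out, the last holds). The fingers move at their own pace and stop on an object; "grip_force" is the grip in N (left out, the last holds). Time passes only in rows, so rows that repeat a pose let the fingers close. It gives the time, the measured TCP pose, the force and the opening at its end, in the units of the state.
- r.get_state(): the state, without advancing time (a new reading comes with each control period).
- r.snapshot(name): name is "scene" or "side" or "wrist"; returns a dict with "img" (400x640x3 uint8, blue, green, red), "intrinsics" (3x3 intrinsics, pixels), "extrinsics" (4x4, takes a point from camera to world coordinates); the wrist camera has in their place "tool_from_camera" (4x4, takes a point from camera to tool coordinates, whose origin is the TCP and whose axes are the flange's). Camera axes: x right, y down, z forward; pixel columns grow to the right and rows downward; lengths in m; the calibration is good to about 2 mm. A picture is of the moment at which its call begins: read the wrist's pose just before it. There is no depth.
- r.finish_job(): hands the job in, once; it reports no verdict.
Trained networks look in a picture, given as the dict that the camera call returned (one of the last four; its "shot" number tells which), for a name from the list of things; names that differ only in an ending like _2 or _b are one class to them, and where a whole thing is asked for, a point or a joint stands for the part that bears it (a point fixed in the world has none). Each returns a list of dicts, best first, with "p" (0 to 1); they miss things now and then, are a little off and sometimes report something else, mostly with a low value. They report only what shows in the picture. A call takes as long as a camera call.
- r.spot_in(picture, label): "xyz" ([x, y, z] in m, in world coordinates, good to about 4 mm: the middle of the surface that is visible of it).
- r.spot_point(picture, label): "xyz" ([x, y, z] in m, in world coordinates, good to about 4 mm: a listed point, or the origin of a listed thing).
The state is a dict: "clock": time; "q": joint angles; "qd": joint speeds; "joint_torque": joint torques, N m; "tool_pos": TCP position; "eef_rot": TCP orientation; "contact_force": force on the tool from outside, world axes, zero at the start; "moment": the same for the moment, N m; "opening": opening from 0.0 (shut) to 1.0 (fully open).
Only numpy, scipy, OpenCV 4.12 (cv2) and the standard library are available. Lean on these libraries where they do the work, as an engineer would, in place of code of your own. Each camera call takes 0.05 s, during which the arm holds its last target.

## Task

Open the photometer's lamp shutter: swing the lever on top of the lamp housing until its pointer stands in the notch of the index block, and leave it there. Then lift the tall cell out of the rack, touching it only on its two wide frosted faces and never on the narrow clear windows, and hold it upright in the middle of the open gap with its windows facing lamp and detector, so that the light path runs through the lower half of both windows. The job finishes while the gripper is still holding it there, motionless and clear of the instrument (do not put it down); leave the short cells, the objective and the slide box where they are.

Things in the scene. Friction and masses are not known exactly. Their poses are not given: they have to be found in the camera images.
- photometer: Fixed bench photometer: black base 120 x 330 mm (x by y), 20 mm thick; cream lamp housing (100 x 90 mm, y -160 to -70, steel snout to y -55) and cream detector housing (90 x 75 mm, y 85 to 160, black snout to y +55), both 120 mm high; snouts 38 mm thick, open gap of 110 mm between. Origin: centre of underside on the bench. The light path runs along its y, 85 mm above the bench.
- beam_mid (a point): Middle of the open gap on the light path, 85 mm above the bench; its axes are those of the photometer (y along the light path).
- lever_pivot (a point): The lever's upright pivot axis on top of the lamp housing, at (30, -115) mm in the photometer's x, y, 123 mm above the bench.
- lever (a joint): Shutter lever's angle about its upright pivot (rad, stops at -0.75 and 0.75; 0 when it points along the photometer's -x, growing anticlockwise from above). Friction (about 1.5 N at the pin), no spring: it stays where left. A level steel bar 10 mm wide, its top 136 mm above the bench, with an upright black pin to move it by; an aluminium rim (top 124 mm) lies below its pointer.
- lever_pin (a point): Centre of the top of the lever's upright round pin: 12 mm diameter, standing 40 mm above the bar, top 176 mm above the bench, 70 mm from the pivot axis.
- lever_pointer (a point): Tip of the lever's pointer, 92 mm from the pivot axis, just beyond the pin.
- notch (a point): The notch in the index block, 92 mm from the pivot axis, where the pointer must stand. The index block is dark steel, 31 mm long, top 130 mm above the bench, clamped on the aluminium rim at an angle that differs each time; in its middle is a 7 mm wide notch open towards the pivot, with a white line. The pointer passes above the block; nothing clicks or stops it.
- rack: Grey fixed cell rack 56 x 180 mm, 16 mm high, with three pockets in a row along its y axis, 55 mm apart, each 15.5 x 25.5 mm and 10 mm deep. Origin: centre of its underside on the bench. The cells stand in the pockets, 6 mm above the bench, in any order.
- cell: The tall cell: upright closed glass cuvette 12.5 mm (x) by 22.5 mm (y), 50 mm high with its white 5 mm lid, about 30 g. Origin: centre of its underside; z up. Its wide faces (+x and -x, 12.5 mm apart) are frosted and are to be gripped; its narrow faces (+y and -y) are clear windows. In the rack it stands 40 mm above the rack's top, the two short cells of the same outline 18 mm.
- cell_windows: The tall cell's two clear windows, 9.3 mm wide and 45 mm high, on its +y and -y faces (22.5 mm apart). Origin as the cell's. Not to be touched.
- cell_light (a point): Point on the tall cell's middle axis, 15 mm above its underside: the light should pass here, along the cell's y axis.
- short_a: Short cell, same outline and make as the tall one, 28 mm high with lid, standing in the rack. Origin: centre of underside. Leave alone.
- short_b: Another short cell like short_a. Leave alone.
- objective: Steel microscope objective standing on the bench, 31 mm diameter, 42 mm high. Leave alone.
- slide_box: Closed grey box for slides, 50 x 80 x 30 mm, lying on the bench. Leave alone.

How it is judged:
By the outcome, as a careful person would: the job done as asked, in the order asked, and still so for the second after the job is handed in, while the arm keeps its last pose, push and grip.
It also fails if it takes over 56 s, if anything falls off the work surface, if the arm or the gripper's body presses on something with over 40 N, if the wrist force passes 120 N, or if a joint passes its speed limit or range.

## Working session

There is one attempt and no reset: what is moved stays moved. The work goes in short steps, Python scripts to look and compute and a tool call to move; the robot and the scene stay as the last step left them, time stands still between calls to the robot, and variables do not carry over. Pictures are saved under pics/ and viewed, and the job is handed in when it is done.

Besides the shell and the picture viewer there is one more tool, called after "Call:" by a JSON object that holds its "api" and its "payload", one argument or row to a line. carry_out: Moves the arm, as the interface text tells. Its arguments: {"type":"object","properties":{"commands":{"type":"array","items":{"type":"array","items":{"type":"number"}}},"fingers":{"type":"number"},"grip_force":{"type":"number"}},"required":["commands"]}

```bash
mkdir -p pics
cat > look.py <<'E'
import numpy as np, cv2
from plant import r
E
python3 - <<'E'
from plant import r
import cv2, numpy as np
s=r.get_state()
print({k:np.round(v,4) for k,v in s.items()})
labs_t=["photometer","rack","cell","short_a","objective","slide_box","lever","notch"]
pts=["photometer","beam_mid","lever_pivot","lever_pin","lever_pointer","notch","rack","cell","cell_light","short_a","objective","slide_box"]
for n in ["scene","side"]:
    p=r.snapshot(n)
    cv2.imwrite(f"pics/{n}0.png",p["img"])
    print(n,p["intrinsics"].tolist(),np.round(p["extrinsics"],4).tolist())
    np.savez(f"{n}.npz",img=p["img"],K=p["intrinsics"],T=p["extrinsics"])
    for l in pts:
        for d in r.spot_point(p,l)[:3]: print(n,l,np.round(d["xyz"],4),round(d["p"],2))
E
```

```text
{'clock': np.float64(0.0), 'q': array([ 1.2458,  0.69  , -0.1946,  1.5664,  0.1573,  0.9025, -0.2151]), 'qd': array([-0.0005, -0.    ,  0.0011, -0.0034,  0.0003,  0.0001,  0.0002]), 'joint_torque': array([ 3.00000e-04, -5.27560e+01, -1.26660e+00, -1.53428e+01,
       -5.26000e-02,  6.60000e-03,  2.00000e-04]), 'tool_pos': array([ 0.2192, -0.5846,  0.2058]), 'eef_rot': array([ 9.839e-01,  1.785e-01, -2.000e-04, -9.000e-04]), 'contact_force': array([-0.6019, -0.119 , -0.4995]), 'moment': array([0.0196, 0.0255, 0.0075]), 'opening': np.float64(1.0051)}
scene [[464.45914389445153, 0.0, 317.18355863995106], [0.0, 464.45914389445153, 201.62093562505456], [0.0, 0.0, 1.0]] [[-0.5741, 0.5142, -0.6372, 1.1906], [0.8187, 0.3533, -0.4526, 0.468], [-0.0077, -0.7815, -0.6238, 0.7157], [0.0, 0.0, 0.0, 1.0]]
scene photometer [ 0.5702 -0.1028  0.001 ] 0.69
scene beam_mid [ 0.5692 -0.1082  0.0833] 0.74
scene lever_pivot [ 0.6072 -0.2173  0.1226] 0.89
scene lever_pin [ 0.542  -0.1927  0.1765] 0.83
scene lever_pointer [ 0.5705 -0.1025  0.0007] 0.72
scene lever_pointer [ 0.5671 -0.1089  0.0832] 0.66
scene
[... 771 characters left out ...]
side beam_mid [ 0.5721 -0.1074  0.0849] 0.67
side lever_pivot [ 0.6077 -0.2143  0.1233] 0.56
side lever_pin [ 0.5455 -0.1905  0.178 ] 0.64
side lever_pin [ 0.5712 -0.1071  0.0822] 0.42
side lever_pointer [ 0.5248 -0.184   0.1287] 0.7
side notch [ 0.5237 -0.2571  0.1285] 0.37
side rack [0.5321 0.3389 0.0082] 0.67
side rack [ 0.521   0.2834 -0.0013] 0.6
side cell [0.5279 0.342  0.0088] 0.56
side cell_light [0.5256 0.3381 0.0162] 0.66
side cell_light [ 0.5693 -0.1047  0.0049] 0.33
side short_a [0.5154 0.2312 0.0095] 0.59
side short_a [0.522  0.2861 0.0074] 0.54
side short_a [ 0.5195  0.2812 -0.002 ] 0.54
side objective [ 0.6624  0.3208 -0.0017] 0.48
side slide_box [ 0.7155  0.1511 -0.0009] 0.95
```

View pics/scene0.png

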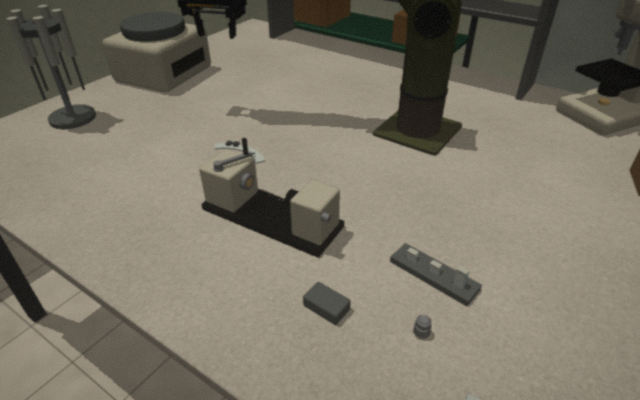

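View pics/side0.png

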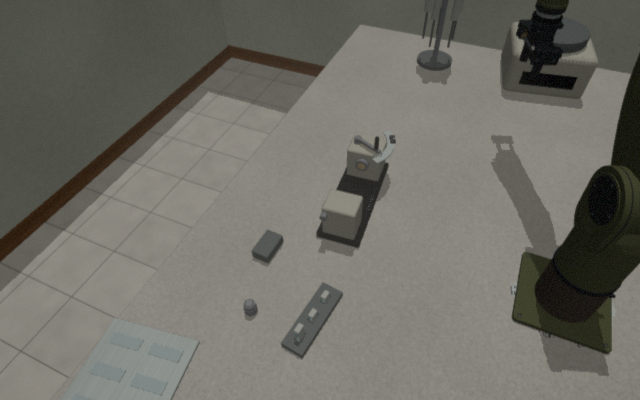

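The scene shows the photometer at about (270,205), with its lever pin at (245,147). The rack is at (435,272), and the tall cell is its right-most one at about (461,277). The side view agrees, and the two cameras match each other within about 5 mm. Next I'll move above the lever for a wrist view.

```bash
cat > h.py <<'E'
import numpy as np, cv2
from scipy.spatial.transform import Rotation as R
from plant import r
def pose():
    s=r.get_state(); return np.array(s["tool_pos"]),R.from_quat(s["eef_rot"]),s
def down(yaw_deg):  # tool x at yaw, z down
    a=np.radians(yaw_deg); 
    return R.from_matrix(np.array([[np.cos(a),np.sin(a),0],[np.sin(a),-np.cos(a),0],[0,0,-1]]))
def delta(p,yaw,p0=None,R0=None):
    q0,Q0,s=pose()
    if p0 is None: p0=q0
    if R0 is None: R0=Q0
    d=R0.inv().apply(np.array(p)-p0); w=(R0.inv()*down(yaw)).as_rotvec(degrees=True)
    return np.round(d,4),np.round(w,2)
def yawof(Q): 
    x=Q.apply([1,0,0]); return np.degrees(np.arctan2(x[1],x[0]))
E
python3 - <<'E'
from h import *
p=r.snapshot("wrist"); cv2.imwrite("pics/w0.png",p["img"])
print(p["intrinsics"].tolist(),np.round(p["tool_from_camera"],4).tolist())
q,Q,s=pose(); print(q,yawof(Q))
print(delta([0.52,-0.215,0.33],0))
E
```

```text
[[287.15140251050116, 0.0, 324.06033286335753], [0.0, 287.15140251050116, 201.51735398708541], [0.0, 0.0, 1.0]] [[0.0001, -0.9465, -0.3228, 0.0835], [1.0, -0.0003, 0.0011, -0.0007], [-0.0011, -0.3228, 0.9465, -0.1779], [0.0, 0.0, 0.0, 1.0]]
[ 0.21949313 -0.58522736  0.20666591] 20.56029600772817
(array([ 0.4114, -0.2411, -0.1234]), array([ 1.000e-02, -0.000e+00,  2.056e+01]))
```

View pics/w0.png

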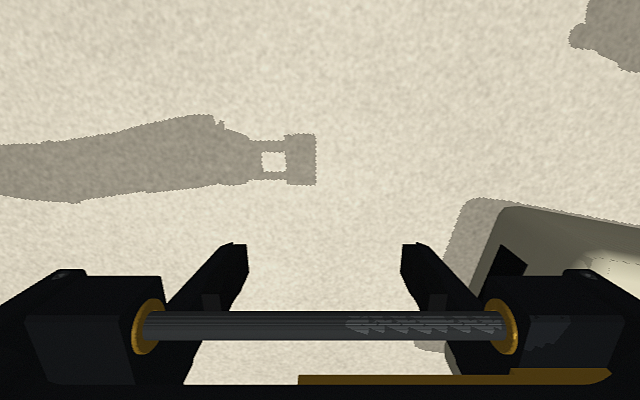

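The wrist view shows the two fingers at (235,290) and (415,290). Image up is tool +x, and the jaws open along the image columns.

Call:
{"api": "carry_out", "payload": {
  "commands": [
    [0.03, -0.018, -0.03, 0, 0, 2],
    [0.07, -0.04, -0.06, 0, 0, 4],
    [0.11, -0.064, -0.09, 0, 0, 6],
    [0.15, -0.088, -0.12, 0, 0, 8],
    [0.19, -0.11, -0.123, 0, 0, 10],
    [0.23, -0.135, -0.123, 0, 0, 12],
    [0.27, -0.158, -0.123, 0, 0, 14],
    [0.31, -0.182, -0.123, 0, 0, 16],
    [0.35, -0.205, -0.123, 0, 0, 18],
    [0.39, -0.23, -0.123, 0, 0, 20],
    [0.41, -0.24, -0.123, 0, 0, 20.5],
    [0.41, -0.24, -0.123, 0, 0, 20.5]
  ]
}}

```text
clock: 2.55
tool_pos: [0.5218, -0.2118, 0.3296]
eef_rot: [1.0, 0.004, 0.001, -0.001]
contact_force: [-0.2, 0.3, 0.3]
opening: 0.997
```

Run:
```python
from h import *
q,Q,s=pose(); print(s["clock"],q,yawof(Q),np.abs(s["qd"]).max())
p=r.snapshot("wrist"); cv2.imwrite("pics/w1.png",p["img"])
np.savez("w1.npz",img=p["img"],K=p["intrinsics"],T=p["tool_from_camera"],p=q,Q=Q.as_quat())
for l in ["beam_mid","lever_pivot","lever_pin","lever_pointer","notch"]:
    for d in r.spot_point(p,l)[:2]: print(l,np.round(d["xyz"],4),round(d["p"],2))
```

```text
2.55 [ 0.5218375  -0.2118004   0.32957949] 0.5074528107767444 0.06918761033569917
beam_mid [ 5.714e-01 -1.093e-01  1.000e-04] 0.25
beam_mid [0.5307 0.3387 0.0034] 0.24
lever_pivot [ 0.61   -0.2202  0.1223] 0.67
lever_pin [ 0.5435 -0.1909  0.1804] 0.88
lever_pointer [ 0.5243 -0.1868  0.1282] 0.78
notch [ 0.5239 -0.2557  0.1278] 0.67
```

View pics/w1.png

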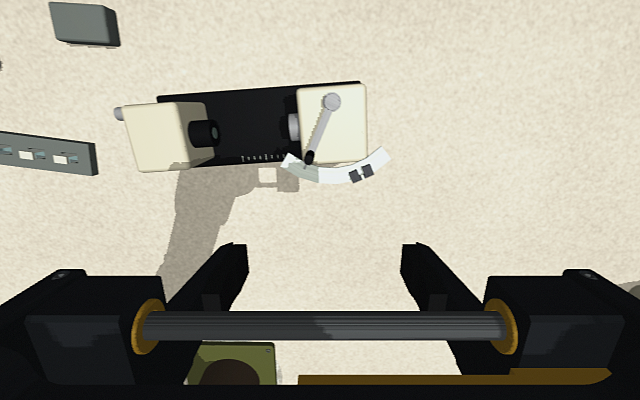

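Run:
```python
from h import *
d=np.load("w1.npz"); im=d["img"]
c=cv2.resize(im[75:195,265:405],None,fx=5.6,fy=5,interpolation=cv2.INTER_CUBIC)
c=cv2.resize(im[75:195,265:405],None,fx=5,fy=5,interpolation=cv2.INTER_CUBIC); cv2.imwrite("pics/w1c.png",c)
```

```text
(no output)
```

View pics/w1c.png

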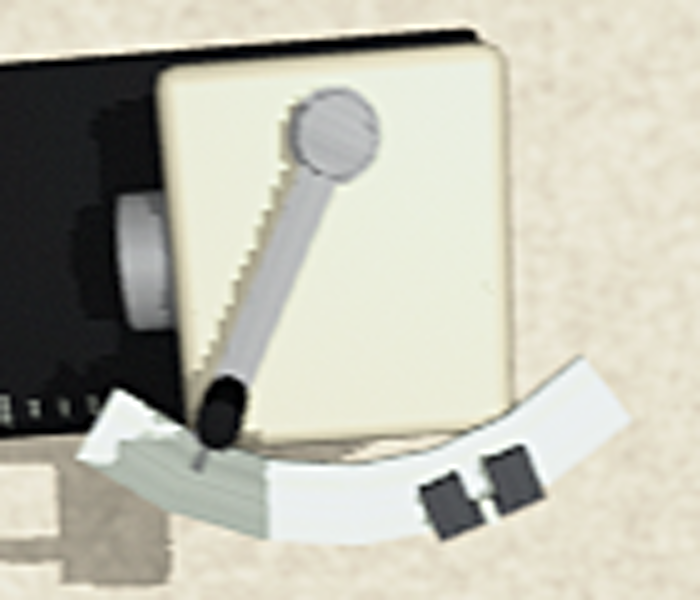

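```bash
cat >> h.py <<'E'
def ray(K,T,p,Q,uv,z):
    M=np.eye(4); M[:3,:3]=Q.as_matrix(); M[:3,3]=p; W=M@T
    d=W[:3,:3]@np.linalg.solve(K,[uv[0],uv[1],1.0]); o=W[:3,3]
    return o+d*(z-o[2])/d[2]
E
python3 - <<'E'
from h import *
d=np.load("w1.npz"); f=lambda u,v,z: ray(d["K"],d["T"],d["p"],R.from_quat(d["Q"]),(u,v),z)
g=lambda x,y,z: f(265+x/5,75+y/5,z)
piv=g(335,135,.138); n=g(483,497,.130); pt=g(197,468,.132)
pin=g(222,425,.176)
print("piv",piv,"notch",n,"pointer",pt,"pin",pin)
for nm,a in (("n",n),("pt",pt),("pin",pin)):
    v=(a-piv)[:2]; print(nm,np.hypot(*v),np.degrees(np.arctan2(-v[1],-v[0])))
a,b=f(158,97,.02),f(360,82,.02); print("base edge",a,b,np.hypot(*(a-b)[:2]),np.degrees(np.arctan2(*(a-b)[:2])))
for c in [(160,70),(505,50),(510,430),(190,435)]: print("house",g(*c,.12))
# lever bar axis
for c in [(310,185),(235,370)]: print(g(*c,.136))
E
```

```text
piv [ 0.60752535 -0.22029841  0.138     ] notch [ 0.51592599 -0.26195229  0.13      ] pointer [ 0.52358348 -0.18524548  0.132     ] pin [ 0.54331529 -0.19421432  0.176     ]
n 0.10062548606653092 24.453188375462936
pt 0.09096672411363196 -22.664723281961585
pin 0.0693059248632104 -22.10849231924156
base edge [0.61344896 0.05475451 0.02      ] [ 0.63846852 -0.26670796  0.02      ] 0.32243463859321847 -4.4503818687979875
house [ 0.62271835 -0.17643415  0.12      ]
house [ 0.62815912 -0.26298263  0.12      ]
house [ 0.53227527 -0.26969402  0.12      ]
house [ 0.53010684 -0.18263301  0.12      ]
[ 0.59580861 -0.21437747  0.136     ]
[ 0.55017403 -0.19563351  0.136     ]
```

Run:
```python
from h import *
print(pose()[0],delta([.5435,-.1935,.149],-22))
```

```text
[ 0.51806596 -0.21825846  0.32970391] (array([ 0.0255, -0.025 ,  0.1807]), array([5.000e-02, 1.000e-02, 2.189e+01]))
```

Call:
{"api": "carry_out", "payload": {
  "commands": [
    [0.006, -0.006, 0, 0, 0, 5.5],
    [0.012, -0.012, 0.02, 0, 0, 11],
    [0.019, -0.019, 0.05, 0, 0, 16.5],
    [0.0255, -0.025, 0.08, 0, 0, 22],
    [0.0255, -0.025, 0.1, 0, 0, 22],
    [0.0255, -0.025, 0.1, 0, 0, 22],
    [0.0255, -0.025, 0.1, 0, 0, 22]
  ],
  "fingers": 100
}}

```text
clock: 3.55
tool_pos: [0.5444, -0.1926, 0.2301]
eef_rot: [0.982, -0.191, 0.0, 0.0]
contact_force: [-0.8, -0.8, 1.4]
opening: 0.604
```

Run:
```python
from h import *
q,Q,s=pose(); print(s["clock"],q,yawof(Q),np.abs(s["qd"]).max(),s["opening"])
p=r.snapshot("wrist"); cv2.imwrite("pics/w2.png",p["img"])
np.savez("w2.npz",img=p["img"],K=p["intrinsics"],T=p["tool_from_camera"],p=q,Q=Q.as_quat())
for l in ["lever_pivot","lever_pin","lever_pointer","notch"]:
    for d in r.spot_point(p,l)[:1]: print(l,np.round(d["xyz"],4),round(d["p"],2))
q,Q,s=pose(); print(s["clock"],q,yawof(Q),np.abs(s["qd"]).max(),s["opening"])
```

```text
3.55 [ 0.54435977 -0.19258796  0.23013604] -22.022077343847705 0.02372649861441732 0.6035032570291438
lever_pivot [ 0.6105 -0.2202  0.1232] 0.84
lever_pin [ 0.5424 -0.1928  0.1776] 0.74
lever_pointer [ 0.5237 -0.186   0.1266] 0.7
notch [ 0.5235 -0.2555  0.1334] 0.62
3.8 [ 0.54511531 -0.19200646  0.23083926] -21.972477514944206 0.005802297015376757 0.608207310008052
```

View pics/w2.png

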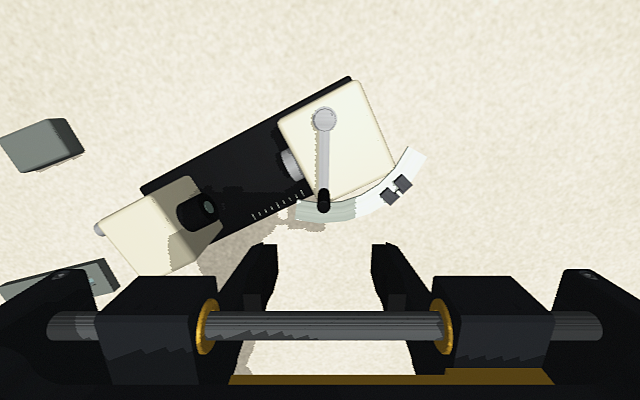

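Run:
```python
from h import *
d=np.load("w2.npz"); im=d["img"]; f=lambda u,v,z: ray(d["K"],d["T"],d["p"],R.from_quat(d["Q"]),(u,v),z)
c=cv2.resize(im[100:225,290:430],None,fx=5,fy=4.8,interpolation=cv2.INTER_CUBIC)
c=cv2.resize(im[105:225,290:430],None,fx=5,fy=5,interpolation=cv2.INTER_CUBIC); cv2.imwrite("pics/w2c.png",c)
```

```text
(no output)
```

View pics/w2c.png

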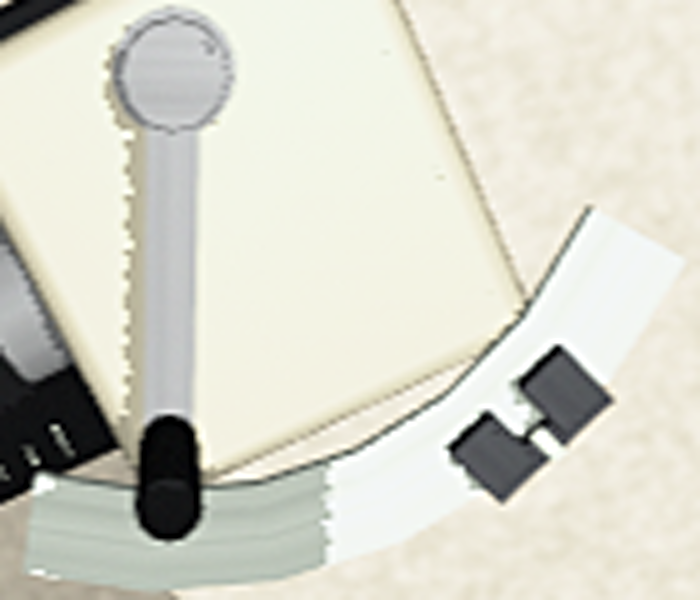

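Call:
{"api": "carry_out", "payload": {
  "commands": [
    [0, 0, 0.03, 0, 0, 0],
    [0, 0, 0.06, 0, 0, 0],
    [0, 0, 0.08, 0, 0, 0],
    [0, 0, 0.081, 0, 0, 0],
    [0, 0, 0.081, 0, 0, 0]
  ]
}}

```text
clock: 4.3
tool_pos: [0.545, -0.1917, 0.1493]
eef_rot: [0.982, -0.19, 0.0, 0.0]
contact_force: [-0.2, 0.1, 0.6]
opening: 0.606
```

Call:
{"api": "carry_out", "payload": {
  "commands": [
    [0, 0, 0.081, 0, 0, 0]
  ],
  "fingers": 255,
  "grip_force": 12
}}

```text
clock: 4.4
tool_pos: [0.5517, -0.1939, 0.1049]
eef_rot: [0.982, -0.191, 0.009, 0.001]
contact_force: [1.4, -1.1, -0.7]
opening: 0.542
```

Run:
```python
from h import *
d=np.load("w2.npz"); f=lambda u,v,z: ray(d["K"],d["T"],d["p"],R.from_quat(d["Q"]),(u,v),z)
g=lambda x,y,z: f(290+x/5,105+y/5,z)
piv=g(174,70,.138); 
print(piv)
for c in [(533,427,.13),(523,410,.13),(542,437,.13),(504,456,.13),(566,396,.13),(172,430,.136),(169,510,.176)]:
    v=(g(*c)-piv)[:2]; print(c,g(*c),np.hypot(*v),np.degrees(np.arctan2(-v[1],-v[0])))
q,Q,s=pose(); print(q,s["opening"],s["clock"])
```

```text
[ 0.60913789 -0.21986161  0.138     ]
(533, 427, 0.13) [ 0.51724426 -0.26101232  0.13      ] 0.10068674328052181 24.12321952237458
(523, 410, 0.13) [ 0.52141343 -0.26021472  0.13      ] 0.096560627636527 24.70235297165355
(542, 437, 0.13) [ 0.51453921 -0.26206974  0.13      ] 0.10358782312748607 24.04552206300436
(504, 456, 0.13) [ 0.51357266 -0.25370279  0.13      ] 0.10138017212184859 19.499872893562202
(566, 396, 0.13) [ 0.52096415 -0.26908973  0.13      ] 0.10098522886048364 29.174978415358858
(172, 430, 0.136) [ 0.54569946 -0.19385233  0.136     ] 0.06856323633503686 -22.29326167330389
(169, 510, 0.176) [ 0.54374334 -0.19238157  0.176     ] 0.07093377354710864 -22.79307842727652
[ 0.55169686 -0.19385289  0.10485289] 0.5423881141937203 4.4
```

I made a mistake there. Rows are relative to each call's start, so repeating 0.081 took the tool 45 mm too low. I'm backing straight up.

Call:
{"api": "carry_out", "payload": {
  "commands": [
    [0, 0, -0.05, 0, 0, 0],
    [0, 0, -0.05, 0, 0, 0],
    [0, 0, -0.05, 0, 0, 0]
  ],
  "fingers": 100
}}

```text
clock: 4.7
tool_pos: [0.5464, -0.1921, 0.15]
eef_rot: [0.982, -0.19, 0.002, 0.0]
contact_force: [0.3, -0.3, 0.4]
opening: 0.609
```

Run:
```python
from h import *
q,Q,s=pose(); print(s["clock"],q,yawof(Q),Q.as_matrix()[:,2],np.abs(s["qd"]).max(),s["opening"],s["contact_force"])
p=r.snapshot("wrist"); cv2.imwrite("pics/w3.png",p["img"])
p=r.snapshot("scene"); cv2.imwrite("pics/s3.png",cv2.resize(p["img"][100:300,150:390],None,fx=3,fy=3,interpolation=cv2.INTER_CUBIC))
q,Q,s=pose(); print(s["clock"],q,yawof(Q),s["contact_force"])
```

```text
4.7 [ 0.54635895 -0.19211837  0.15001386] -21.957880363525113 [ 0.00355464 -0.00107191 -0.99999311] 0.04154657885373263 0.6086572843551915 [ 0.26280451 -0.33192051  0.43910207]
4.8 [ 0.54562656 -0.19186593  0.15092048] -21.94775800976545 [0.16969288 0.73385399 0.42182138]
```

View pics/w3.png

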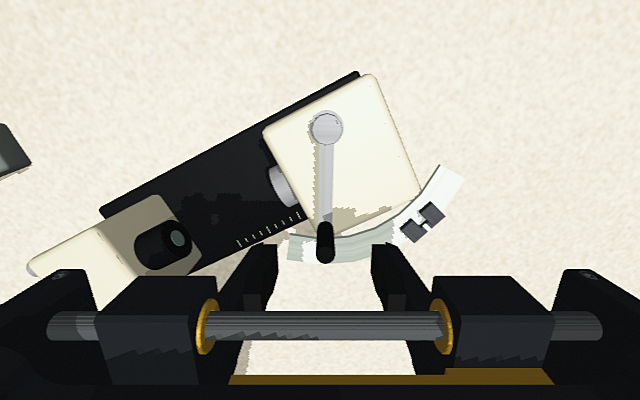

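View pics/s3.png

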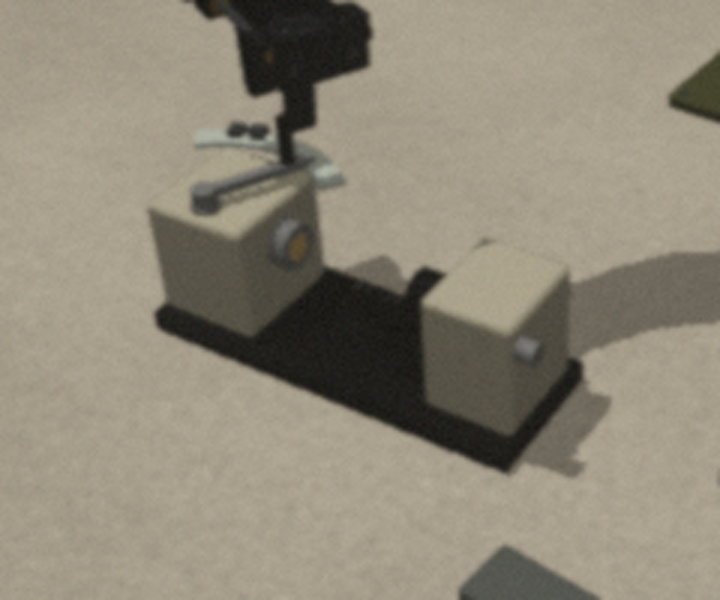

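Run:
```python
from h import *
d=np.load("w2.npz"); T=np.linalg.inv(d["T"])
for t in [(0,0,0),(0,0,-.019),(0,0,-.025),(.009,0,0),(-.009,0,0),(0,0,.014)]:
    c=T@np.r_[t,1]; u=d["K"]@c[:3]; print(t,u[:2]/u[2])
```

```text
(0, 0, 0) [323.81391849 233.15343298]
(0, 0, -0.019) [323.83001224 246.27552593]
(0, 0, -0.025) [323.83579573 250.99111585]
(0.009, 0, 0) [323.81130914 220.90692274]
(-0.009, 0, 0) [323.81645151 245.04172478]
(0, 0, 0.014) [323.80383724 224.93365049]
```

The pin top shows at about (325,254), against an expected (324,251) for a centred grasp. The bar and pointer look undisturbed. I'll close on the pin.

Call:
{"api": "carry_out", "payload": {
  "commands": [
    [0, 0, 0, 0, 0, 0],
    [0, 0, 0, 0, 0, 0],
    [0, 0, 0, 0, 0, 0],
    [0, 0, 0, 0, 0, 0],
    [0, 0, 0, 0, 0, 0],
    [0, 0, 0, 0, 0, 0]
  ],
  "fingers": 255,
  "grip_force": 12
}}

```text
clock: 5.4
tool_pos: [0.5445, -0.1915, 0.1486]
eef_rot: [0.982, -0.19, -0.0, 0.0]
contact_force: [0.8, -0.5, -0.2]
opening: 0.089
```

Run:
```python
from h import *
q,Q,s=pose(); print(s["clock"],q,yawof(Q),s["opening"]*88,s["contact_force"])
piv=np.array([.6085,-.220]); v=q[:2]-piv; print(np.hypot(*v),np.degrees(np.arctan2(-v[1],-v[0])))
```

```text
5.4 [ 0.5445295  -0.19147606  0.14859173] -21.937450217984367 7.837709563343443 [ 0.79403189 -0.45910735 -0.19592371]
0.07004170531999701 -24.031714698927363
```

Call:
{"api": "carry_out", "payload": {
  "commands": [
    [0.0003, 0.0061, 0, 0, 0, -5],
    [0.0011, 0.0122, 0, 0, 0, -10],
    [0.0024, 0.0181, 0, 0, 0, -15],
    [0.0042, 0.0239, 0, 0, 0, -20],
    [0.0066, 0.0296, 0, 0, 0, -25],
    [0.0094, 0.035, 0, 0, 0, -30],
    [0.0127, 0.0402, 0, 0, 0, -35],
    [0.0164, 0.045, 0, 0, 0, -40],
    [0.0205, 0.0495, 0, 0, 0, -45],
    [0.0218, 0.0508, 0, 0, 0, -46.5],
    [0.0218, 0.0508, 0, 0, 0, -46.5],
    [0.0218, 0.0508, 0, 0, 0, -46.5]
  ]
}}

```text
clock: 6.6
tool_pos: [0.5457, -0.2464, 0.1485]
eef_rot: [0.977, 0.212, -0.0, -0.0]
contact_force: [-0.5, 0.3, -0.1]
opening: 0.005
```

Run:
```python
from h import *
q,Q,s=pose(); print(s["clock"],q,yawof(Q),s["opening"]*88,s["contact_force"],np.abs(s["qd"]).max())
piv=np.array([.6085,-.220]); v=q[:2]-piv; print(np.hypot(*v),np.degrees(np.arctan2(-v[1],-v[0])))
p=r.snapshot("wrist"); cv2.imwrite("pics/w4.png",p["img"])
np.savez("w4.npz",img=p["img"],K=p["intrinsics"],T=p["tool_from_camera"],p=q,Q=Q.as_quat())
cv2.imwrite("pics/w4c.png",cv2.resize(p["img"][90:250,240:420],None,fx=4,fy=3.75,interpolation=cv2.INTER_CUBIC))
```

```text
6.6 [ 0.54571429 -0.24639748  0.14853976] 24.492184963375095 0.4335302425803144 [-0.50047494  0.25896433 -0.08731516] 0.005817795683815924
0.06810926530519609 22.803720934422298
```

View pics/w4.png

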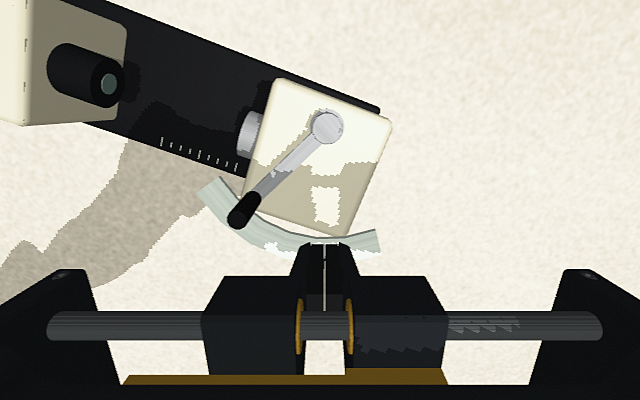

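View pics/w4c.png

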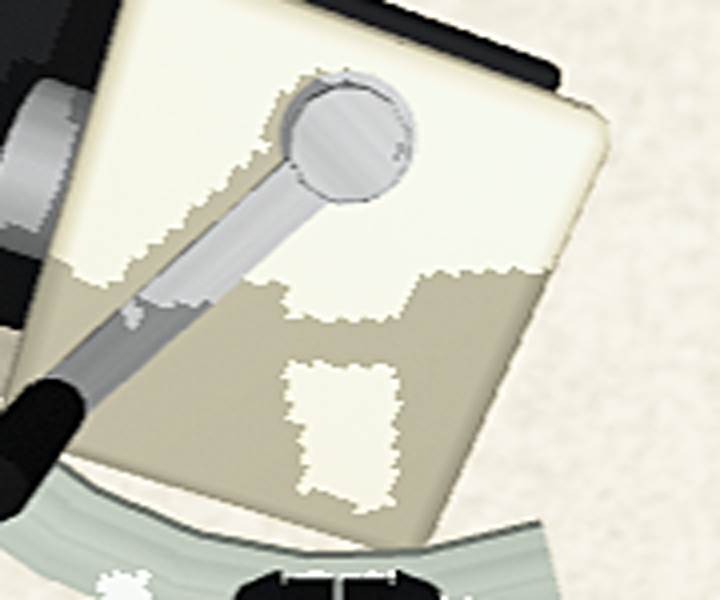

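The fingers shut on nothing. In the wrist view the lever still points to (240,213), with the fingertips at (324,243), so the pin slipped out. The finger tips look further back than the TCP suggests, so I'll check where they really are.

Run:
```python
from h import *
q,Q,s=pose(); print(q)
for n,sz in (("scene",(110,70)),("side",(110,70))):
    p=r.snapshot(n); K=p["intrinsics"]; T=np.linalg.inv(p["extrinsics"])
    im=p["img"].copy(); out=[]
    for z in (0,-.019,-.03,-.064):
        c=T@np.r_[q+Q.apply([0,0,z]),1]; u=K@c[:3]; out.append(u[:2]/u[2])
    print(n,np.round(out,1))
    u0=np.array(out[0]).astype(int); x0,y0=u0[0]-70,u0[1]-70
    c=cv2.resize(im[y0:y0+120,x0:x0+140],None,fx=5,fy=5,interpolation=cv2.INTER_CUBIC)
    for o in out: cv2.circle(c,(int((o[0]-x0+.5)*5),int((o[1]-y0+.5)*5)),3,(0,0,255),-1)
    cv2.imwrite(f"pics/{n}4.png",c)
```

```text
[ 0.54575315 -0.24626496  0.14859721]
scene [[227.5 141.5]
 [226.4 134.5]
 [225.8 130.3]
 [223.8 117.1]]
side [[382.3 133.9]
 [382.9 128.6]
 [383.2 125.4]
 [384.2 115.5]]
```

View pics/scene4.png

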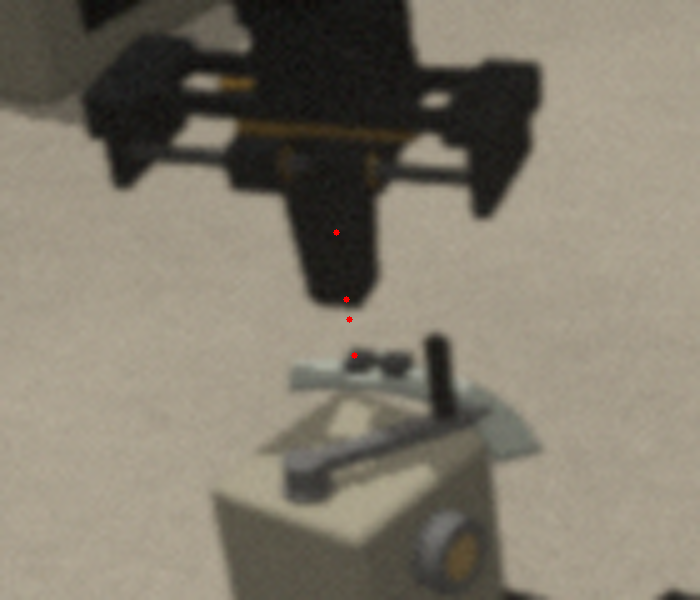

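View pics/side4.png

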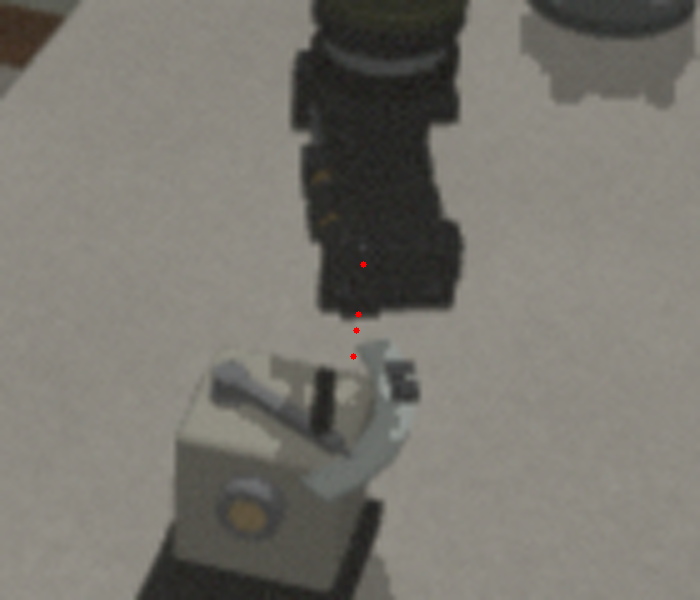

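Run:
```python
from h import *
d=np.load("w4.npz"); 
for dz in (0,.03):
    f=lambda u,v,z: ray(d["K"],d["T"],d["p"]+[0,0,dz],R.from_quat(d["Q"]),(u,v),z)
    piv=f(327,127,.138); a=f(260,189,.136); pin=f(239.5,215.5,.176)
    print(dz,piv,a,pin)
    for t in (a,pin):
        v=(t-piv)[:2]; print(np.hypot(*v),np.degrees(np.arctan2(-v[1],-v[0])))
d=np.load("w1.npz")
for dz in (0,.03):
    f=lambda u,v,z: ray(d["K"],d["T"],d["p"]+[0,0,dz],R.from_quat(d["Q"]),(u,v),z)
    g=lambda x,y,z: f(265+x/5,75+y/5,z)
    print(g(335,135,.138),g(222,430,.176), np.linalg.norm(g(335,135,.138)-g(483,497,.130)), np.linalg.norm(f(158,97,.02)-f(360,82,.02)))
print(delta([.544,-.192,.185],-22))
```

```text
0 [ 0.60943639 -0.21884386  0.138     ] [ 0.55238567 -0.19418754  0.136     ] [ 0.54752803 -0.19267264  0.176     ]
0.062150780816493466 -23.37315483176445
0.06721292878958621 -22.915783444608707
0.03 [ 0.60751818 -0.22006955  0.138     ] [ 0.54149959 -0.19151589  0.136     ] [ 0.53277837 -0.18898843  0.176     ]
0.07192888673103529 -23.388934354345956
0.08094488580251603 -22.5803501798775
[ 0.60752535 -0.22029841  0.138     ] [ 0.54214385 -0.19420561  0.176     ] 0.10094299602312984 0.32243463859321847
[ 0.60774451 -0.22104804  0.138     ] [ 0.53647335 -0.19268065  0.176     ] 0.10891158495479977 0.34227197415178495
(array([ 0.0209, -0.0502, -0.0363]), array([-0.  ,  0.  , 46.55]))
```

All three cameras put the real fingertips about 30 mm behind the reported TCP, so the effective tip height is tool z + 30 mm. The lever hasn't moved and is still at about -23°. I'll redo the grasp 30 mm lower.

Call:
{"api": "carry_out", "payload": {
  "commands": [
    [0, 0, -0.036, 0, 0, 0],
    [0, -0.006, -0.036, 0, 0, 7],
    [0.001, -0.015, -0.036, 0, 0, 14],
    [0.004, -0.022, -0.036, 0, 0, 21],
    [0.008, -0.03, -0.036, 0, 0, 28],
    [0.012, -0.038, -0.036, 0, 0, 35],
    [0.017, -0.045, -0.036, 0, 0, 42],
    [0.021, -0.05, -0.036, 0, 0, 46.5],
    [0.021, -0.05, -0.036, 0, 0, 46.5],
    [0.021, -0.05, -0.036, 0, 0, 46.5]
  ],
  "fingers": 120
}}

```text
clock: 7.75
tool_pos: [0.5441, -0.1925, 0.1847]
eef_rot: [0.982, -0.189, 0.0, 0.0]
contact_force: [0.4, -0.3, 1.0]
opening: 0.524
```

Run:
```python
from h import *
q,Q,s=pose(); print(s["clock"],q,yawof(Q),s["opening"]*88,s["contact_force"],np.abs(s["qd"]).max())
p=r.snapshot("wrist"); cv2.imwrite("pics/w5.png",p["img"])
np.savez("w5.npz",img=p["img"],K=p["intrinsics"],T=p["tool_from_camera"],p=q,Q=Q.as_quat())
print(delta([.544,-.193,.120],-22.5))
```

```text
7.75 [ 0.54413552 -0.19245243  0.18470359] -21.809892508082644 46.129066589744895 [ 0.43148453 -0.25886655  1.00104434] 0.016777577753562305
(array([0.    , 0.0001, 0.0647]), array([ 0.03, -0.01,  0.64]))
```

View pics/w5.png

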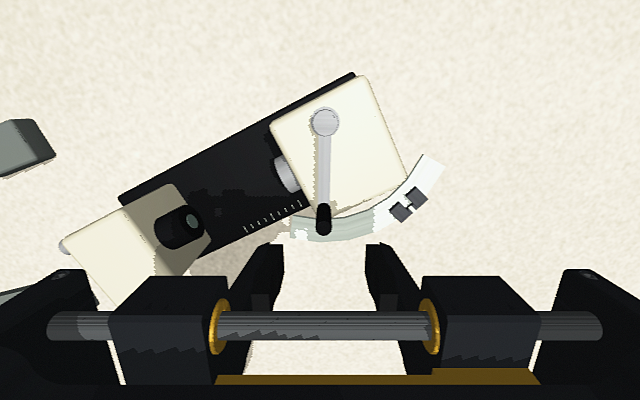

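Call:
{"api": "carry_out", "payload": {
  "commands": [
    [0, 0, 0.03, 0, 0, 0],
    [0, 0, 0.05, 0, 0, 0],
    [0, 0, 0.063, 0, 0, 0.5],
    [0, 0, 0.063, 0, 0, 0.5],
    [0, 0, 0.063, 0, 0, 0.5]
  ]
}}

```text
clock: 8.3
tool_pos: [0.5444, -0.193, 0.122]
eef_rot: [0.981, -0.195, 0.0, 0.0]
contact_force: [-0.2, 0.4, 0.2]
opening: 0.531
```

Call:
{"api": "carry_out", "payload": {
  "commands": [
    [0, 0, 0, 0, 0, 0],
    [0, 0, 0, 0, 0, 0],
    [0, 0, 0, 0, 0, 0],
    [0, 0, 0, 0, 0, 0],
    [0, 0, 0, 0, 0, 0],
    [0, 0, 0, 0, 0, 0]
  ],
  "fingers": 255,
  "grip_force": 12
}}

```text
clock: 8.9
tool_pos: [0.5443, -0.1925, 0.1219]
eef_rot: [0.981, -0.195, 0.0, -0.0]
contact_force: [-0.4, 0.9, 1.5]
opening: 0.129
```

Run:
```python
from h import *
q,Q,s=pose(); print(s["clock"],q,yawof(Q),s["opening"]*88,s["contact_force"],np.abs(s["qd"]).max())
p=r.snapshot("wrist"); cv2.imwrite("pics/w6.png",p["img"])
np.savez("w6.npz",img=p["img"],K=p["intrinsics"],T=p["tool_from_camera"],p=q,Q=Q.as_quat())
```

```text
8.9 [ 0.54429142 -0.19249444  0.12187491] -22.4353044145518 11.341632689162541 [-0.42634524  0.85608566  1.48014418] 0.0013165760303868732
```

View pics/w6.png

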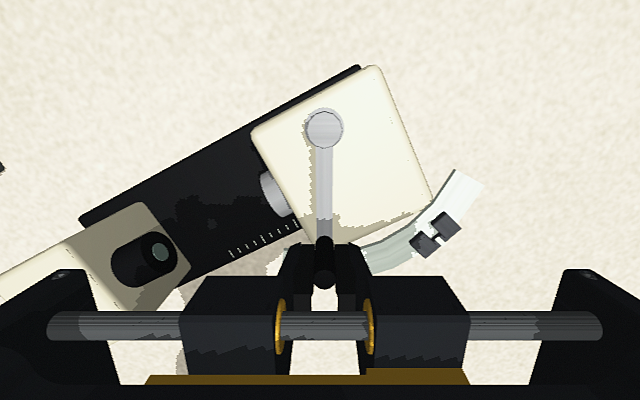

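The pin is now held: it sits between the pads at (324,275) and the opening reads about 11 mm. Now the swing.

Call:
{"api": "carry_out", "payload": {
  "commands": [
    [0.0003, 0.0061, 0, 0, 0, -5],
    [0.0011, 0.0122, 0, 0, 0, -10],
    [0.0024, 0.0181, 0, 0, 0, -15],
    [0.0042, 0.0239, 0, 0, 0, -20],
    [0.0066, 0.0296, 0, 0, 0, -25],
    [0.0094, 0.035, 0, 0, 0, -30],
    [0.0127, 0.0402, 0, 0, 0, -35],
    [0.0164, 0.045, 0, 0, 0, -40],
    [0.0205, 0.0495, 0, 0, 0, -45],
    [0.0218, 0.0508, 0, 0, 0, -46.5],
    [0.0218, 0.0508, 0, 0, 0, -46.5],
    [0.0218, 0.0508, 0, 0, 0, -46.5]
  ]
}}

```text
clock: 10.15
tool_pos: [0.5452, -0.2483, 0.1219]
eef_rot: [0.978, 0.208, 0.0, 0.001]
contact_force: [0.4, -0.6, 3.0]
opening: 0.126
```

Run:
```python
from h import *
q,Q,s=pose(); print(s["clock"],q,yawof(Q),s["opening"]*88,s["contact_force"],np.abs(s["qd"]).max())
p=r.snapshot("wrist"); cv2.imwrite("pics/w7.png",p["img"])
np.savez("w7.npz",img=p["img"],K=p["intrinsics"],T=p["tool_from_camera"],p=q,Q=Q.as_quat())
cv2.imwrite("pics/w7c.png",cv2.resize(p["img"][190:300,254:394],None,fx=5,fy=5,interpolation=cv2.INTER_CUBIC))
```

```text
10.15 [ 0.54519504 -0.24828786  0.121854  ] 23.971180897175095 11.087462625733465 [ 0.43064602 -0.57252041  2.99475624] 0.004309613094198545
```

View pics/w7.png

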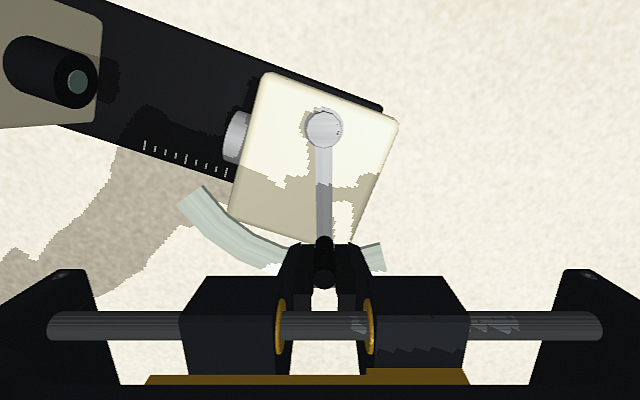

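View pics/w7c.png

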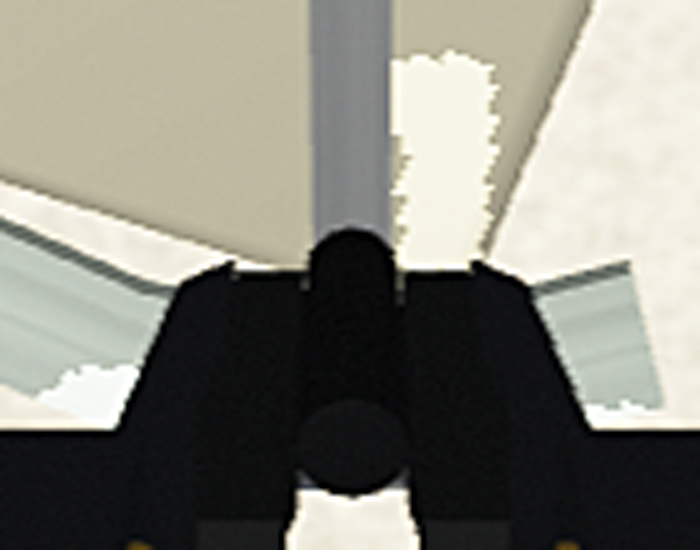

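The lever now points at 24.0° from its original frame. I'll release it and back off to see the pointer against the notch.

Call:
{"api": "carry_out", "payload": {
  "commands": [
    [0, 0, 0, 0, 0, 0],
    [0, 0, 0, 0, 0, 0],
    [0, 0, 0, 0, 0, 0],
    [0, 0, -0.03, 0, 0, 0],
    [0, 0, -0.07, 0, 0, 0],
    [-0.03, 0, -0.11, 0, 0, 0],
    [-0.07, 0, -0.12, 0, 0, 0],
    [-0.11, 0, -0.12, 0, 0, 0],
    [-0.13, 0, -0.12, 0, 0, 0],
    [-0.13, 0, -0.12, 0, 0, 0],
    [-0.13, 0, -0.12, 0, 0, 0]
  ],
  "fingers": 120
}}

```text
clock: 11.3
tool_pos: [0.4268, -0.3005, 0.2417]
eef_rot: [0.978, 0.208, 0.0, -0.0]
contact_force: [0.2, -0.2, 0.1]
opening: 0.527
```

Run:
```python
from h import *
q,Q,s=pose(); print(s["clock"],q,yawof(Q),s["opening"]*88,s["contact_force"],np.abs(s["qd"]).max())
p=r.snapshot("wrist"); cv2.imwrite("pics/w8.png",p["img"])
np.savez("w8.npz",img=p["img"],K=p["intrinsics"],T=p["tool_from_camera"],p=q,Q=Q.as_quat())
```

```text
11.3 [ 0.42677839 -0.30048486  0.24169558] 24.05139183726423 46.34548183214828 [ 0.19192977 -0.20499793  0.13886667] 0.02552630457496283
```

View pics/w8.png

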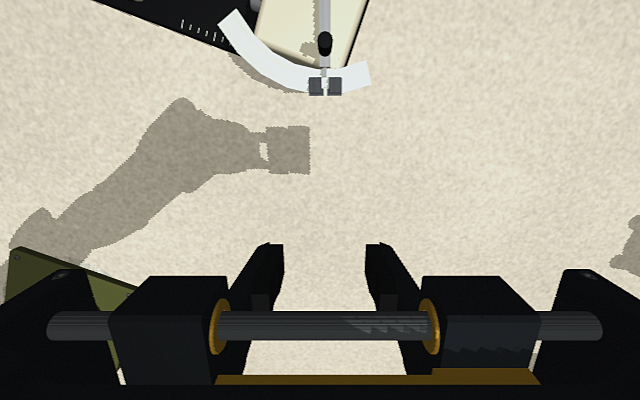

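Run:
```python
from h import *
im=np.load("w8.npz")["img"]
cv2.imwrite("pics/w8c.png",cv2.resize(im[25:105,290:360],None,fx=7.5,fy=7.5,interpolation=cv2.INTER_CUBIC))
```

```text
(no output)
```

View pics/w8c.png

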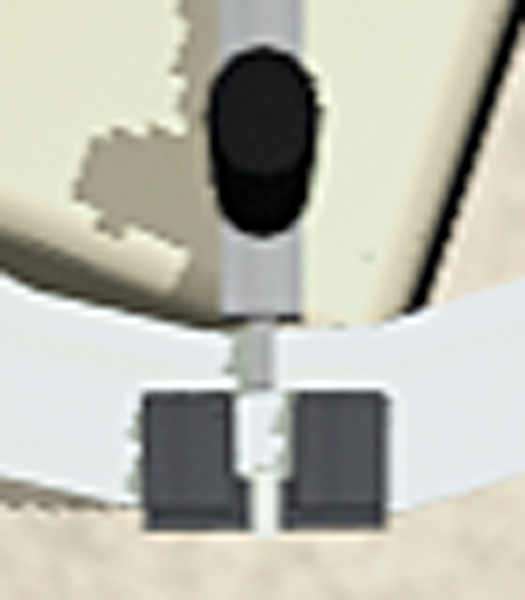

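The pointer is at crop x≈256 and the notch and block centre at ≈265. That puts it about 1.1 mm (0.7°) short: inside the notch, but off-centre. I'll re-grip and nudge it.

Call:
{"api": "carry_out", "payload": {
  "commands": [
    [0.04, 0, 0, 0, 0, 0],
    [0.08, 0, 0, 0, 0, 0],
    [0.12, 0, 0, 0, 0, 0],
    [0.13, 0, 0, 0, 0, 0],
    [0.13, 0, 0.01, 0, 0, 0],
    [0.13, 0, 0.05, 0, 0, 0],
    [0.13, 0, 0.09, 0, 0, 0],
    [0.13, 0, 0.12, 0, 0, 0],
    [0.13, 0, 0.12, 0, 0, 0],
    [0.13, 0, 0.12, 0, 0, 0]
  ]
}}

```text
clock: 12.35
tool_pos: [0.544, -0.2484, 0.1216]
eef_rot: [0.978, 0.208, -0.001, -0.0]
contact_force: [-0.3, -0.1, 0.2]
opening: 0.533
```

Call:
{"api": "carry_out", "payload": {
  "commands": [
    [0, 0, 0, 0, 0, 0],
    [0, 0, 0, 0, 0, 0],
    [0, 0, 0, 0, 0, 0],
    [0, 0, 0, 0, 0, 0],
    [0, 0, 0, 0, 0, 0],
    [0, 0.0005, 0, 0, 0, -0.4],
    [0, 0.001, 0, 0, 0, -0.8],
    [0, 0.001, 0, 0, 0, -0.8],
    [0, 0.001, 0, 0, 0, -0.8]
  ],
  "fingers": 255,
  "grip_force": 12
}}

```text
clock: 13.25
tool_pos: [0.5455, -0.2488, 0.122]
eef_rot: [0.977, 0.215, 0.0, 0.0]
contact_force: [-0.3, 0.6, 4.5]
opening: 0.129
```

Call:
{"api": "carry_out", "payload": {
  "commands": [
    [0, 0, 0, 0, 0, 0],
    [0, 0, 0, 0, 0, 0],
    [0, 0, 0, 0, 0, 0],
    [0, 0, -0.03, 0, 0, 0],
    [0, 0, -0.07, 0, 0, 0],
    [-0.03, 0, -0.11, 0, 0, 0],
    [-0.07, 0, -0.12, 0, 0, 0],
    [-0.11, 0, -0.12, 0, 0, 0],
    [-0.13, 0, -0.12, 0, 0, 0],
    [-0.13, 0, -0.12, 0, 0, 0],
    [-0.13, 0, -0.12, 0, 0, 0]
  ],
  "fingers": 120
}}

```text
clock: 14.35
tool_pos: [0.428, -0.3033, 0.2417]
eef_rot: [0.977, 0.215, 0.001, 0.0]
contact_force: [-0.6, 0.9, -0.1]
opening: 0.526
```

Run:
```python
from h import *
q,Q,s=pose(); print(s["clock"],q,yawof(Q),s["opening"]*88,s["contact_force"],np.abs(s["qd"]).max())
p=r.snapshot("wrist"); cv2.imwrite("pics/w9.png",p["img"])
np.savez("w9.npz",img=p["img"],K=p["intrinsics"],T=p["tool_from_camera"],p=q,Q=Q.as_quat())
cv2.imwrite("pics/w9c.png",cv2.resize(p["img"][25:105,290:360],None,fx=7.5,fy=7.5,interpolation=cv2.INTER_CUBIC))
```

```text
14.35 [ 0.4279839  -0.30325013  0.24171689] 24.84419265707758 46.25291349810866 [-0.56100764  0.89830089 -0.05104686] 0.025361977097001123
```

View pics/w9c.png

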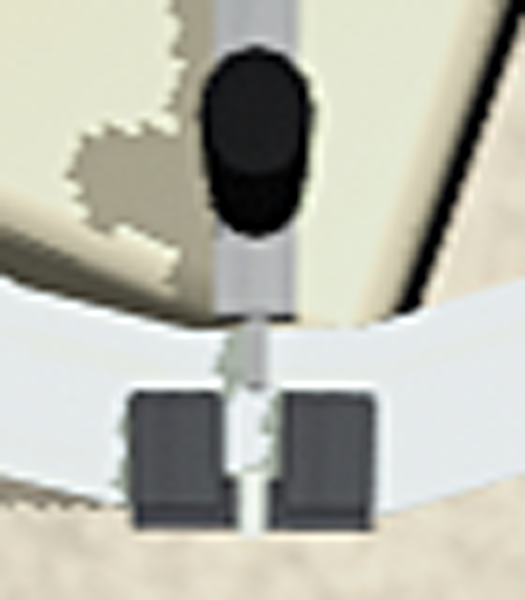

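The pointer (x≈254) is now centred in the notch (≈252), within about 0.3 mm. Next is the cell.

Run:
```python
from h import *
print(r.get_state()["q"])
print(delta([.528,.30,.27],84)); print(delta([.5,.0,.27],56))
```

```text
[ 0.77412664  0.5283174  -0.38907294  1.81681571  0.25705388  0.84501696
 -0.87424221]
(array([ 0.3441, -0.5046, -0.0279]), array([  0.06,  -0.08, -59.06]))
(array([ 0.1922, -0.2444, -0.0281]), array([  0.04,  -0.09, -31.06]))
```

Call:
{"api": "carry_out", "payload": {
  "commands": [
    [0.02, -0.025, -0.01, 0, 0, -3],
    [0.045, -0.06, -0.02, 0, 0, -7],
    [0.075, -0.095, -0.028, 0, 0, -12],
    [0.105, -0.135, -0.028, 0, 0, -17],
    [0.135, -0.17, -0.028, 0, 0, -22],
    [0.163, -0.207, -0.028, 0, 0, -27],
    [0.192, -0.244, -0.028, 0, 0, -31],
    [0.215, -0.283, -0.028, 0, 0, -36],
    [0.238, -0.322, -0.028, 0, 0, -41],
    [0.261, -0.361, -0.028, 0, 0, -45],
    [0.284, -0.4, -0.028, 0, 0, -49],
    [0.307, -0.44, -0.028, 0, 0, -53]
  ]
}}

```text
clock: 15.6
tool_pos: [0.5209, 0.2289, 0.2695]
eef_rot: [0.776, 0.63, 0.0, -0.0]
contact_force: [-0.3, -0.6, 0.1]
opening: 0.531
```

Run:
```python
from h import *
q,Q,s=pose(); print(s["clock"],q,yawof(Q),s["contact_force"],s["q"],np.abs(s["qd"]).max())
print(delta([.528,.30,.27],84))
```

```text
15.6 [0.52085343 0.22888913 0.2695038 ] 78.1451579644703 [-0.3272489  -0.64830298  0.05295579] [-0.11503444  0.59912784 -0.64818426  1.64376793  0.40564061  1.03617355
 -1.09593939] 0.7671731943921745
(array([ 0.0711, -0.0076, -0.0004]), array([-0.01, -0.08, -5.85]))
```

Call:
{"api": "carry_out", "payload": {
  "commands": [
    [0.03, -0.003, 0, 0, 0, -3],
    [0.05, -0.006, 0, 0, 0, -6],
    [0.06, -0.007, 0, 0, 0, -6],
    [0.06, -0.007, 0, 0, 0, -6],
    [0.06, -0.007, 0, 0, 0, -6]
  ]
}}

```text
clock: 16.1
tool_pos: [0.5268, 0.2843, 0.2693]
eef_rot: [0.744, 0.668, -0.001, 0.0]
contact_force: [-0.1, -0.4, 0.4]
opening: 0.526
```

Run:
```python
from h import *
q,Q,s=pose(); print(s["clock"],q,yawof(Q),s["contact_force"],np.abs(s["qd"]).max())
p=r.snapshot("wrist"); cv2.imwrite("pics/w10.png",p["img"])
np.savez("w10.npz",img=p["img"],K=p["intrinsics"],T=p["tool_from_camera"],p=q,Q=Q.as_quat())
for l in ["cell","rack","short_a","cell_light"]:
    for d in r.spot_point(p,l)[:2]: print(l,np.round(d["xyz"],4),round(d["p"],2))
```

```text
16.1 [0.52680591 0.28428527 0.26927104] 83.7890046599823 [-0.11146648 -0.40790888  0.3535289 ] 0.019795036389327815
cell [0.5296 0.3383 0.0041] 0.64
rack [0.525  0.2824 0.0014] 0.7
short_a [0.5154 0.2258 0.005 ] 0.67
short_a [0.5188 0.2864 0.0099] 0.67
cell_light [0.5306 0.3382 0.0193] 0.62
```

View pics/w10.png

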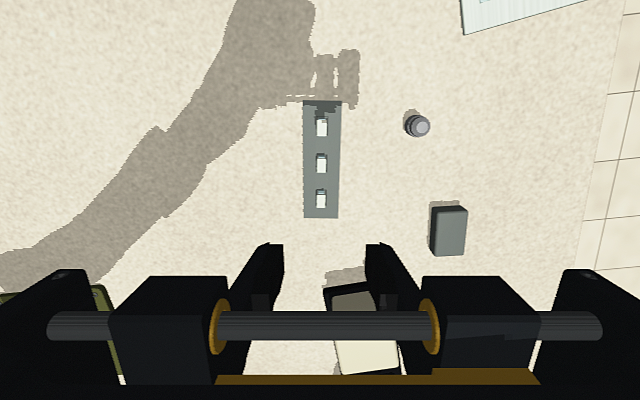

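Run:
```python
from h import *
im=np.load("w10.npz")["img"]
cv2.imwrite("pics/w10c.png",cv2.resize(im[92:227,285:360],None,fx=4.4,fy=4.4,interpolation=cv2.INTER_CUBIC))
cv2.imwrite("pics/w10d.png",cv2.resize(im[95:155,295:350],None,fx=9,fy=9,interpolation=cv2.INTER_CUBIC))
```

```text
(no output)
```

View pics/w10c.png

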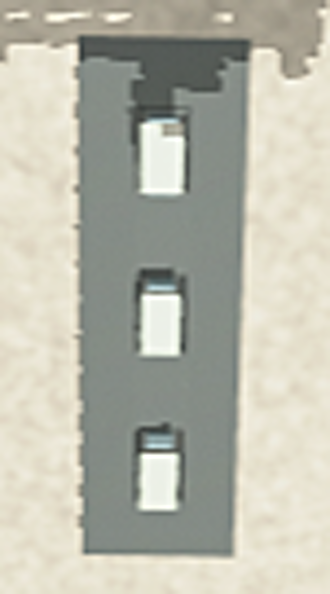

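View pics/w10d.png

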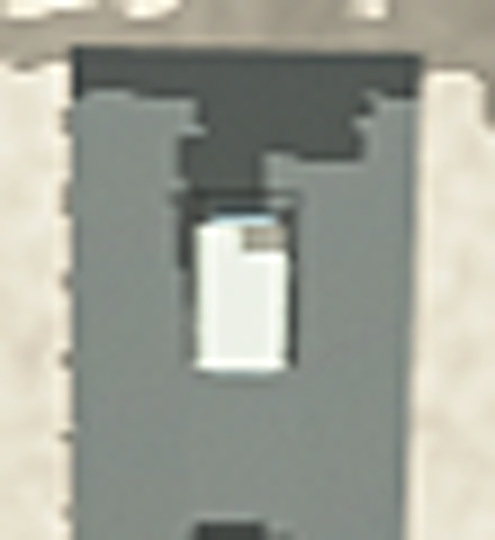

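Run:
```python
from h import *
d=np.load("w10.npz"); f=lambda u,v,z: ray(d["K"],d["T"],d["p"],R.from_quat(d["Q"]),(u,v),z)
c=lambda x,y,z:f(285+x/4.4,92+y/4.4,z); e=lambda x,y,z:f(295+x/9,95+y/9,z)
P=[c(80,40,.016),c(248,40,.016),c(234,553,.016),c(83,553,.016)]
for p in P: print(p)
L=lambda a,b:np.linalg.norm(a-b)
print(L(P[0],P[1]),L(P[2],P[3]),L(P[0],P[3]),L(P[1],P[2]))
yw=lambda a,b:np.degrees(np.arctan2(-(a-b)[0],(a-b)[1]))
print("yaws",yw(P[0],P[3]),yw(P[1],P[2]),yw((P[0]+P[1])/2,(P[2]+P[3])/2))
m=np.mean(P,0); print("rack centre",m)
C=[e(196,224,.056),e(289,224,.056),e(289,372,.056),e(196,372,.056)]
print("cell",np.mean(C,0),L(C[0],C[1]),L(C[1],C[2]))
for a in (yw(P[0],P[3]),): print("pocket",m+55e-3*np.array([-np.sin(np.radians(a)),np.cos(np.radians(a)),0]))
# short lids top z .034
for x0,x1,y0,y1 in ((139,181,292,355),(137,179,451,511)):
    print("short",np.mean([c(x0,y0,.034),c(x1,y1,.034)],0))
```

```text
[0.50584568 0.37430646 0.016     ]
[0.5596331  0.36845716 0.016     ]
[0.53872231 0.19157869 0.016     ]
[0.48350899 0.19757521 0.016     ]
0.054104540545957334 0.05553799030709282 0.17813719923362267 0.17811022302669383
yaws -7.2032973973484395 -6.742283622747034 -6.972807964868871
rack centre [0.52192752 0.28297938 0.016     ]
cell [0.52880124 0.33751527 0.056     ] 0.013555687805978642 0.02115891870144128
pocket [0.52882399 0.33754529 0.016     ]
short [0.52180363 0.28317267 0.034     ]
short [0.51498714 0.22841996 0.034     ]
```

Run:
```python
from h import *
q,Q,s=pose(); print(q,yawof(Q),s["opening"])
print(delta([.5288,.3375,.07],83))
```

```text
[0.52704869 0.28387665 0.26973854] 83.75812627932493 0.5309868844987302
(array([ 0.0536, -0.0042,  0.1997]), array([0.03, 0.04, 0.76]))
```

Call:
{"api": "carry_out", "payload": {
  "commands": [
    [0.025, -0.002, 0.02, 0, 0, 0.4],
    [0.045, -0.0035, 0.05, 0, 0, 0.8],
    [0.0535, -0.004, 0.09, 0, 0, 0.8],
    [0.0535, -0.004, 0.13, 0, 0, 0.8],
    [0.0535, -0.004, 0.17, 0, 0, 0.8],
    [0.0535, -0.004, 0.19, 0, 0, 0.8],
    [0.0535, -0.004, 0.2, 0, 0, 0.8],
    [0.0535, -0.004, 0.2, 0, 0, 0.8],
    [0.0535, -0.004, 0.2, 0, 0, 0.8]
  ]
}}

```text
clock: 17.25
tool_pos: [0.5292, 0.3392, 0.0708]
eef_rot: [0.749, 0.663, 0.001, -0.0]
contact_force: [0.1, 0.7, 0.4]
opening: 0.531
```

Run:
```python
from h import *
q,Q,s=pose(); print(s["clock"],q,yawof(Q),s["contact_force"],np.abs(s["qd"]).max(),s["opening"])
p=r.snapshot("wrist"); cv2.imwrite("pics/w11.png",p["img"])
np.savez("w11.npz",img=p["img"],K=p["intrinsics"],T=p["tool_from_camera"],p=q,Q=Q.as_quat())
```

```text
17.25 [0.52924027 0.33918111 0.07079028] 83.03005866178289 [0.06218412 0.65876678 0.37782258] 0.014068104529544408 0.5313909952089956
```

View pics/w11.png

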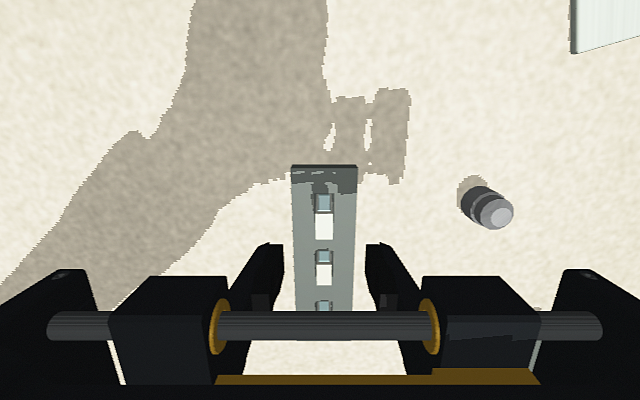

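The tall cell's lid is at (324,227), centred between the fingers, and the rack edges are parallel to the image columns. I'll descend.

Call:
{"api": "carry_out", "payload": {
  "commands": [
    [0, 0, 0.025, 0, 0, 0],
    [0, 0, 0.045, 0, 0, 0],
    [0, 0, 0.06, 0, 0, 0],
    [0, 0, 0.07, 0, 0, 0],
    [0, 0, 0.077, 0, 0, 0],
    [0, 0, 0.077, 0, 0, 0],
    [0, 0, 0.077, 0, 0, 0]
  ]
}}

```text
clock: 18.0
tool_pos: [0.5288, 0.3391, -0.0069]
eef_rot: [0.749, 0.663, 0.001, -0.0]
contact_force: [-0.3, -0.8, -0.8]
opening: 0.524
```

Run:
```python
from h import *
q,Q,s=pose(); print(s["clock"],q,yawof(Q),s["contact_force"],np.abs(s["qd"]).max(),s["opening"])
p=r.snapshot("wrist"); cv2.imwrite("pics/w12.png",p["img"])
for n in ("scene","side"):
    p=r.snapshot(n); K=p["intrinsics"]; T=np.linalg.inv(p["extrinsics"])
    c=T@np.r_[q+[0,0,.03],1]; u=K@c[:3]; u=(u/u[2]).astype(int); y0=max(0,min(280,u[1]-60)); x0=max(0,min(500,u[0]-70))
    cv2.imwrite(f"pics/{n}12.png",cv2.resize(p["img"][y0:y0+120,x0:x0+140],None,fx=5,fy=5,interpolation=cv2.INTER_CUBIC))
```

```text
18.0 [ 0.52879154  0.33906632 -0.00685106] 83.0604360775035 [-0.29261166 -0.82792386 -0.76718574] 0.00763644083649658 0.5242479698132083
```

View pics/w12.png

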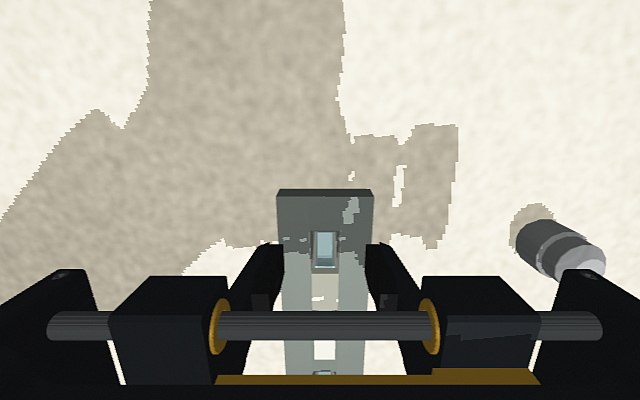

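View pics/scene12.png

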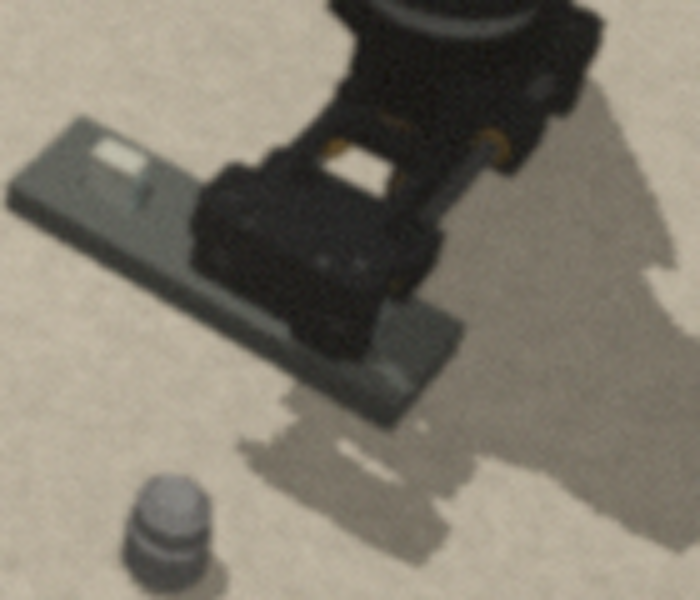

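View pics/side12.png

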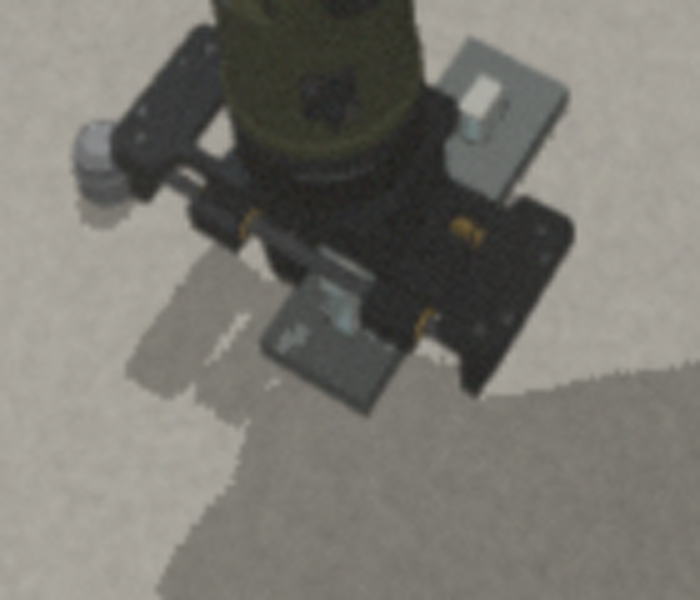

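The tall cell's window is at (325,250), between the pads, with no contact force. I'll close on its wide faces.

Call:
{"api": "carry_out", "payload": {
  "commands": [
    [0, 0, 0, 0, 0, 0],
    [0, 0, 0, 0, 0, 0],
    [0, 0, 0, 0, 0, 0],
    [0, 0, 0, 0, 0, 0],
    [0, 0, 0, 0, 0, 0],
    [0, 0, 0, 0, 0, 0],
    [0, 0, 0, 0, 0, 0]
  ],
  "fingers": 255,
  "grip_force": 15
}}

```text
clock: 18.85
tool_pos: [0.5285, 0.3386, -0.0074]
eef_rot: [0.749, 0.663, -0.0, 0.0]
contact_force: [0.5, 0.5, -0.4]
opening: 0.137
```

Call:
{"api": "carry_out", "payload": {
  "commands": [
    [0, 0, -0.01, 0, 0, 0],
    [0, 0, -0.03, 0, 0, 0],
    [0, 0, -0.06, 0, 0, 0],
    [0, 0, -0.1, 0, 0, 0],
    [0, 0, -0.13, 0, 0, 0],
    [0, 0, -0.15, 0, 0, 0],
    [0, 0, -0.15, 0, 0, 0],
    [0, 0, -0.15, 0, 0, 0]
  ]
}}

```text
clock: 19.65
tool_pos: [0.5284, 0.3384, 0.1427]
eef_rot: [0.749, 0.663, 0.0, 0.0]
contact_force: [0.1, 1.0, -1.3]
opening: 0.142
```

Run:
```python
from h import *
q,Q,s=pose(); print(s["clock"],q,yawof(Q),s["contact_force"],np.abs(s["qd"]).max(),s["opening"]*88)
p=r.snapshot("wrist"); cv2.imwrite("pics/w13.png",p["img"])
for n in ("scene",):
    p=r.snapshot(n); K=p["intrinsics"]; T=np.linalg.inv(p["extrinsics"])
    c=T@np.r_[q+[0,0,.03],1]; u=K@c[:3]; u=(u/u[2]).astype(int); y0=max(0,min(280,u[1]-60)); x0=max(0,min(500,u[0]-70))
    cv2.imwrite(f"pics/{n}13.png",cv2.resize(p["img"][y0:y0+120,x0:x0+140],None,fx=5,fy=5,interpolation=cv2.INTER_CUBIC))
print(s["q"])
```

```text
19.65 [0.52841634 0.33836904 0.14273937] 83.05922136880899 [ 0.06975142  0.96487602 -1.29307025] 0.02936580585742052 12.530039310169503
[-0.33321812  0.82041824 -0.57920689  1.60694872  0.54631459  0.88102996
 -1.24300709]
```

View pics/w13.png

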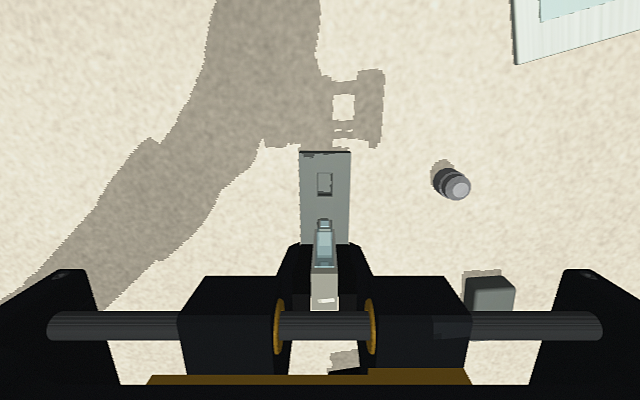

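View pics/scene13.png

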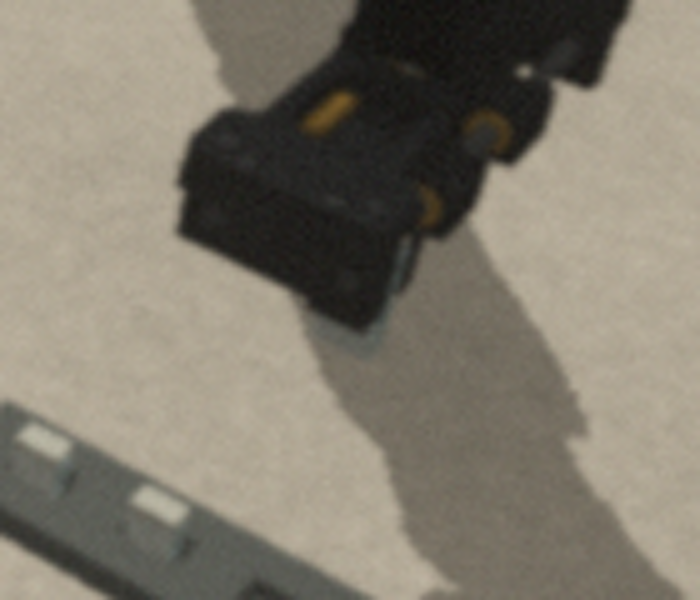

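The cell is lifted, upright and centred, with 12.5 mm between the pads, and its pocket is empty. Now I'll work out the transfer.

Run:
```python
from h import *
print(delta([.5695,-.107,.185],94.45)); print(delta([.5284,.3384,.185],83))
```

```text
(array([-0.4365,  0.0951, -0.0429]), array([ -0.1 ,   0.11, -11.39]))
(array([ 0.0007,  0.0005, -0.0437]), array([-0.09,  0.12,  0.06]))
```

Call:
{"api": "carry_out", "payload": {
  "commands": [
    [0, 0, -0.02, 0, 0, 0],
    [-0.015, 0.003, -0.043, 0, 0, -0.4],
    [-0.045, 0.01, -0.043, 0, 0, -1.2],
    [-0.085, 0.018, -0.043, 0, 0, -2.2],
    [-0.125, 0.027, -0.043, 0, 0, -3.3],
    [-0.165, 0.036, -0.043, 0, 0, -4.3],
    [-0.205, 0.045, -0.043, 0, 0, -5.4],
    [-0.245, 0.053, -0.043, 0, 0, -6.4],
    [-0.285, 0.062, -0.043, 0, 0, -7.4],
    [-0.325, 0.071, -0.043, 0, 0, -8.5],
    [-0.36, 0.078, -0.043, 0, 0, -9.4],
    [-0.385, 0.084, -0.043, 0, 0, -10]
  ]
}}

```text
clock: 20.95
tool_pos: [0.5642, -0.0573, 0.1839]
eef_rot: [0.689, 0.725, -0.002, -0.001]
contact_force: [0.3, 0.9, -0.1]
opening: 0.139
```

Call:
{"api": "carry_out", "payload": {
  "commands": [
    [-0.015, 0.004, 0, 0, 0, -0.6],
    [-0.025, 0.007, 0, 0, 0, -1],
    [-0.03, 0.008, 0, 0, 0, -1.3],
    [-0.03, 0.008, 0, 0, 0, -1.3],
    [-0.03, 0.008, 0, 0, 0, -1.3]
  ]
}}

```text
clock: 21.45
tool_pos: [0.5747, -0.0818, 0.1855]
eef_rot: [0.679, 0.734, 0.0, -0.0]
contact_force: [-0.1, 1.0, -0.8]
opening: 0.137
```

Run:
```python
from h import *
q,Q,s=pose(); print(s["clock"],q,yawof(Q),s["contact_force"],np.abs(s["qd"]).max(),s["opening"]*88)
p=r.snapshot("wrist"); cv2.imwrite("pics/w14.png",p["img"])
np.savez("w14.npz",img=p["img"],K=p["intrinsics"],T=p["tool_from_camera"],p=q,Q=Q.as_quat())
print(s["q"]); print(delta([.5695,-.107,.185],94.45))
```

```text
21.45 [ 0.57471008 -0.08182338  0.18549328] 94.45389664156079 [-0.0821589   1.03814484 -0.76324976] 0.007116365872933009 12.034723958154633
[ 0.46636525  0.73712745 -0.71708045  1.71039375  0.58678895  0.92129428
 -0.41162672]
(array([-0.0248, -0.0072,  0.0006]), array([-0.  , -0.04,  0.02]))
```

View pics/w14.png

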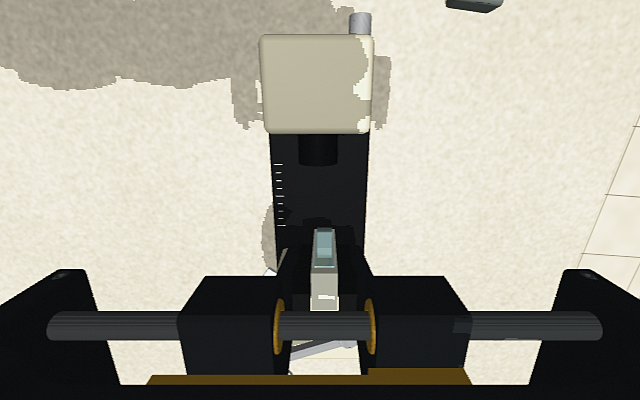

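Run:
```python
from h import *
im=np.load("w14.npz")["img"]
b=im[20:240,240:400].astype(float); b=np.clip((b/255)**0.5*255,0,255).astype(np.uint8)
cv2.imwrite("pics/w14c.png",cv2.resize(b[:130],None,fx=4.6,fy=4.6,interpolation=cv2.INTER_CUBIC))
cv2.imwrite("pics/w14d.png",cv2.resize(b[100:220],None,fx=4.9,fy=4.9,interpolation=cv2.INTER_CUBIC))
```

```text
(no output)
```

View pics/w14c.png

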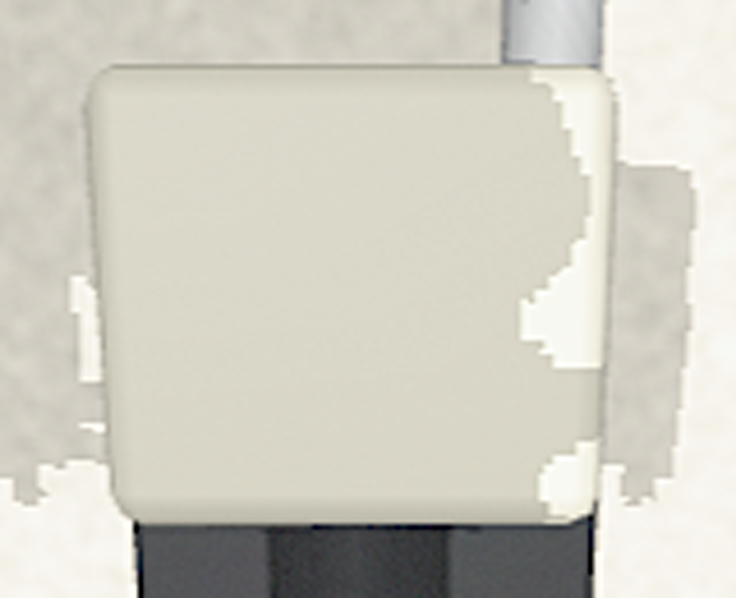

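View pics/w14d.png

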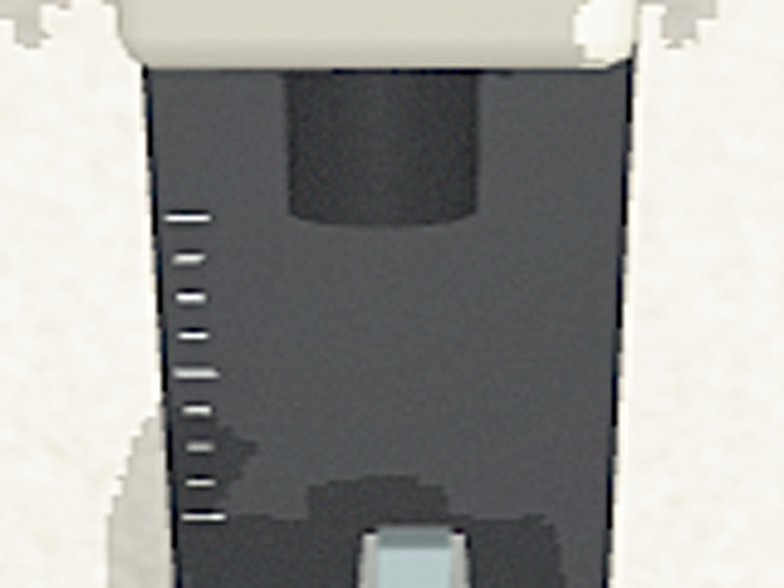

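Run:
```python
from h import *
d=np.load("w14.npz"); f=lambda u,v,z: ray(d["K"],d["T"],d["p"],R.from_quat(d["Q"]),(u,v),z)
c=lambda x,y,z:f(240+x/4.6,20+y/4.6,z); e=lambda x,y,z:f(240+x/4.9,120+y/4.9,z)
a=np.radians(4.45); U=np.array([[np.cos(a),np.sin(a)],[-np.sin(a),np.cos(a)]])
O=np.array([.5695,-.108])
loc=lambda p:np.round(1000*(U@(p[:2]-O)),1)
print("housing corners exp (-45,160),(45,160),(45,85),(-45,85)")
for p in [(86,66),(612,66),(600,524),(113,524)]: print(loc(c(*p,.12)))
print("base edges exp x=-60/60")
for p in [(145,70),(165,420),(176,585),(634,70),(620,420),(609,585)]: print(loc(e(*p,.02)))
print("ticks"); 
for p in [(187,217),(195,373),(203,516)]: print(loc(e(*p,.02)))
print("snout front-top exp (0,55) z .104", loc(e(383,222,.104)), loc(e(288,215,.085)),loc(e(477,215,.085)))
print("tcp local",loc(d["p"]))
```

```text
housing corners exp (-45,160),(45,160),(45,85),(-45,85)
[-42.6 159.2]
[ 42.9 159.2]
[44.8 86.4]
[-43.   86.4]
base edges exp x=-60/60
[-57.5  76.2]
[-57.7 -12.5]
[-57.4 -59.8]
[59.3 76.3]
[ 60.2 -12.5]
[ 59.5 -59.8]
ticks
[-49.3  40.7]
[-49.3   0.3]
[-49.2 -39.6]
snout front-top exp (0,55) z .104 [ 0.9 56.8] [-18.5  54.3] [19.3 54.3]
tcp local [ 7.2 25.7]
```

Run:
```python
from h import *
d=np.load("w14.npz"); Q0=R.from_quat(d["Q"]); f=lambda u,v,z: ray(d["K"],d["T"],d["p"],Q0,(u,v),z)
print("tool coords of cell bottom front edge", Q0.inv().apply(f(324.9,227.8,d["p"][2]+.0133)-d["p"]))
q,Q,s=pose(); print(q,yawof(Q)); print(delta([.5702,-.1066,.057],94.45))
```

```text
tool coords of cell bottom front edge [ 0.01100833 -0.00033562 -0.01329034]
[ 0.5747498  -0.08173836  0.1856432 ] 94.47100579258772
(array([-0.0245, -0.0065,  0.1286]), array([-0.  , -0.04,  0.02]))
```

The detector housing, base edges and snout all match the model within about 1 mm, which puts beam_mid at roughly (0.570, -0.108) with yaw 4.45°. I'll move over the middle of the gap and then down.

Call:
{"api": "carry_out", "payload": {
  "commands": [
    [-0.012, -0.003, 0, 0, 0, 0],
    [-0.025, -0.0065, 0, 0, 0, 0],
    [-0.025, -0.0065, 0.01, 0, 0, 0],
    [-0.025, -0.0065, 0.03, 0, 0, 0],
    [-0.025, -0.0065, 0.055, 0, 0, 0],
    [-0.025, -0.0065, 0.08, 0, 0, 0],
    [-0.025, -0.0065, 0.1, 0, 0, 0],
    [-0.025, -0.0065, 0.115, 0, 0, 0],
    [-0.025, -0.0065, 0.125, 0, 0, 0],
    [-0.025, -0.0065, 0.1285, 0, 0, 0],
    [-0.025, -0.0065, 0.1285, 0, 0, 0],
    [-0.025, -0.0065, 0.1285, 0, 0, 0]
  ]
}}

```text
clock: 22.7
tool_pos: [0.571, -0.1086, 0.0578]
eef_rot: [0.68, 0.733, 0.0, 0.001]
contact_force: [-0.1, -0.5, 0.5]
opening: 0.137
```

Run:
```python
from h import *
q,Q,s=pose(); print(s["clock"],q,yawof(Q),Q.apply([0,0,1]),s["contact_force"],np.abs(s["qd"]).max(),s["opening"]*88)
p=r.snapshot("wrist"); cv2.imwrite("pics/w15.png",p["img"])
np.savez("w15.npz",img=p["img"],K=p["intrinsics"],T=p["tool_from_camera"],p=q,Q=Q.as_quat())
for n in ("scene","side"):
    p=r.snapshot(n); K=p["intrinsics"]; T=np.linalg.inv(p["extrinsics"])
    c=T@np.r_[q+[0,0,.03],1]; u=K@c[:3]; u=(u/u[2]).astype(int); y0=max(0,min(280,u[1]-70)); x0=max(0,min(500,u[0]-70))
    cv2.imwrite(f"pics/{n}15.png",cv2.resize(p["img"][y0:y0+120,x0:x0+140],None,fx=5,fy=5,interpolation=cv2.INTER_CUBIC))
    for l in ("cell_light","cell","beam_mid","lever_pointer","notch"):
        for d in r.spot_point(p,l)[:2]: print(n,l,np.round(d["xyz"],4),round(d["p"],2))
```

```text
22.7 [ 0.57097039 -0.10856627  0.05784372] 94.35510104673367 [ 1.45960114e-03 -6.92610250e-05 -9.99998932e-01] [-0.10456239 -0.51601739  0.48420765] 0.007408724276995495 12.06937136405123
scene cell [ 0.5701 -0.1074  0.0722] 0.55
scene beam_mid [ 0.5688 -0.1099  0.0826] 0.86
scene lever_pointer [ 0.5281 -0.2567  0.1292] 0.73
scene notch [ 0.5239 -0.2573  0.1301] 0.44
side cell_light [ 0.5671 -0.1059  0.0847] 0.55
side cell [ 0.5684 -0.1073  0.0069] 0.65
side cell [ 0.5735 -0.102   0.0738] 0.49
side beam_mid [ 0.5698 -0.1082  0.0843] 0.61
side lever_pointer [ 0.5249 -0.2535  0.1271] 0.46
side lever_pointer [ 0.5744 -0.1028  0.0757] 0.23
side notch [ 0.5226 -0.2574  0.1276] 0.62
side notch [ 0.5688 -0.108   0.0873] 0.62
```

View pics/w15.png

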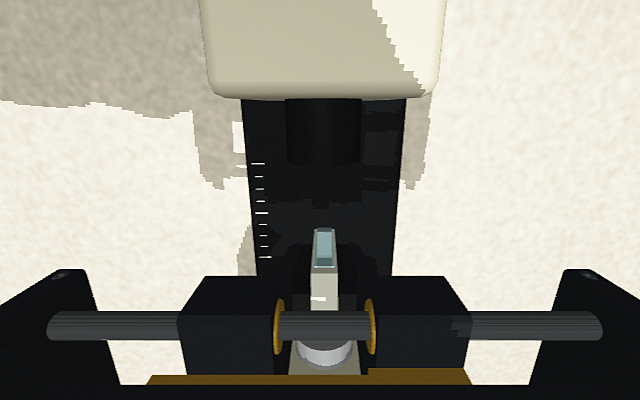

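View pics/scene15.png

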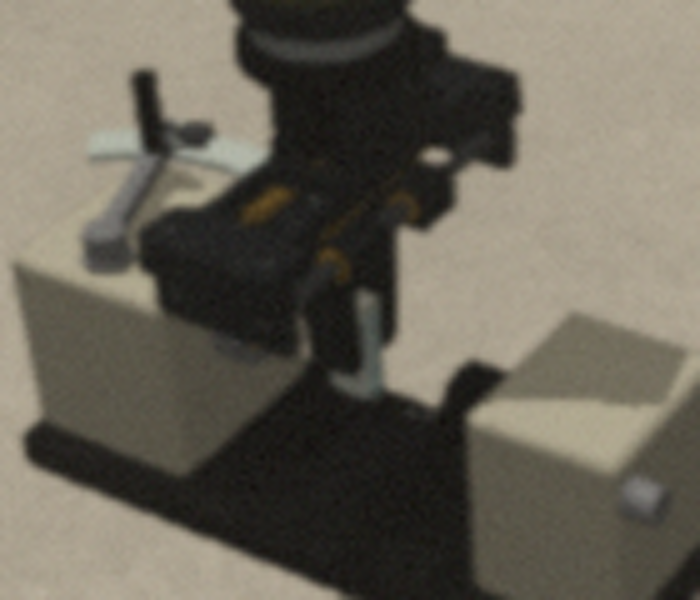

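View pics/side15.png

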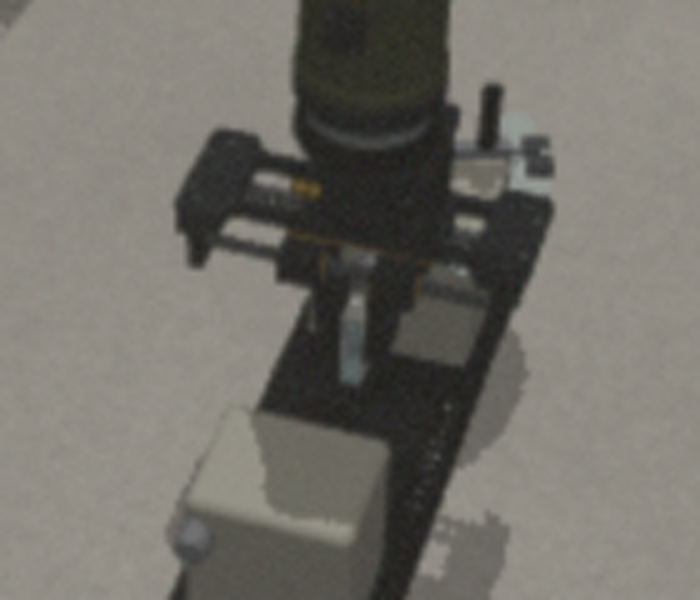

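The cell stands upright in the middle of the gap. In the wrist view the snout centre is at column 323.5 and the cell at 324. Contact force is near zero. One last check of steadiness and lateral position, then I'll hand in.

Run:
```python
from h import *
d=np.load("w15.npz"); Q0=R.from_quat(d["Q"]); f=lambda u,v,z: ray(d["K"],d["T"],d["p"],Q0,(u,v),z)
a=np.radians(4.45); U=np.array([[np.cos(a),np.sin(a)],[-np.sin(a),np.cos(a)]])
O=np.array([.5702,-.1076]); loc=lambda p:np.round(1000*(U@(p[:2]-O)),1)
print("snout sides",loc(f(285.5,155,.085)),loc(f(362,155,.085)),"tick0",loc(f(261,212.5,.02)),"base",loc(f(253,212,.02)),loc(f(397,212,.02)))
print("cell bottom front",loc(f(324,228,.0711)),"exp (0,11.3)")
ps=[pose()[0] for _ in range(1)]
for i in range(3):
    r.snapshot("side"); q,Q,s=pose(); print(s["clock"],q,loc(q),yawof(Q),s["opening"]*88,np.abs(s["qd"]).max())
```

```text
snout sides [-20.4  58. ] [19.8 57.9] tick0 [-50.8   0.6] base [-57.2   1.1] [58.5  0.9]
cell bottom front [-0.2  9.8] exp (0,11.3)
23.4 [ 0.57030792 -0.10863786  0.05711038] [ 0. -1.] 94.36042995653727 12.178142555696025 0.001719330677331523
23.45 [ 0.57031631 -0.10864594  0.05709518] [ 0.  -1.1] 94.3601836710899 12.29395050293217 0.0017347018725560647
23.5 [ 0.57028279 -0.10863692  0.05706441] [ 0. -1.] 94.36021565308862 12.172503422641253 0.002154596919945082
```

The cell is about 1.5 mm toward the lamp, so I'll make a small trim and hand in.

Call:
{"api": "carry_out", "payload": {
  "commands": [
    [0.0007, 0, 0, 0, 0, 0],
    [0.0015, 0, 0, 0, 0, 0],
    [0.0015, 0, 0, 0, 0, 0],
    [0.0015, 0, 0, 0, 0, 0],
    [0.0015, 0, 0, 0, 0, 0],
    [0.0015, 0, 0, 0, 0, 0]
  ]
}}

```text
clock: 24.1
tool_pos: [0.5702, -0.1072, 0.0571]
eef_rot: [0.68, 0.733, -0.0, 0.0]
contact_force: [-0.2, -0.1, -0.2]
opening: 0.138
```

Run:
```python
from h import *
q,Q,s=pose(); print(s["clock"],q,yawof(Q),s["opening"]*88,np.abs(s["qd"]).max(),s["contact_force"])
print(r.finish_job())
```

```text
24.1 [ 0.57020298 -0.10718429  0.0571167 ] 94.35858695685447 12.178198231001604 0.001645365920623877 [-0.17187593 -0.1449809  -0.24898691]
the job is handed in; nothing more can be done
None
```

I opened the shutter, and the gripper is holding the tall cell upright in the middle of the gap, gripped on its frosted faces with the windows facing lamp and detector. I handed the job in at 24.1 s; no verdict is reported.

**Lever:** I gripped the pin and swung the lever. The first stop was about 1.1 mm off, so I re-gripped and nudged it. The last wrist close-up shows the pointer within about 0.3 mm of the notch middle.

**Cell:** By my estimate the light point is within about 1 mm of the middle of the gap, with the underside near 70 mm, so the light passes about 15 mm up the cell. Yaw agrees with the photometer's to about 0.1°. The grip opening is 12.2 mm, the contact force is near zero and the arm is still. The gripper holds the upper part of the cell, so the pads probably touch the lid's sides as well as the frosted faces.

**Problems on the way:**
- **Overshoot:** One call repeated a relative shift and sent the open fingers about 45 mm too low beside the lever. I saw no contact force and no sign that anything had moved, and backed straight up.
- **Fingertip position:** The real fingertips sit about 30 mm behind the reported TCP. The first attempt on the pin therefore slipped off without moving the lever, and I corrected for the offset from then on.
- **Disagreements:** The networks' estimates of the cell and beam middle differed from my measurements by 2–5 mm. One side-view report put the cell at bench height, which the pictures clearly contradicted.

I did not move or touch the short cells, the objective or the slide box.

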